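Back the vial feed wheel up one notch

TASK

The feed wheel of the dispensing stand has been indexed one place too far, so the open vial has gone past the nozzle. With a fingertip, lift the ratchet pawl and throw it right back so that it stays up by itself, push the wheel backward (clockwise seen from above) by one notch with a finger against one of its upright posts so that the open vial stands under the nozzle, then tip the pawl forward again so that it drops fully home behind the next tooth. Grip and lift nothing, and leave the vials and the other things on the bench untouched.

Things in the scene. Friction and masses are not known exactly. Their poses are not given: they have to be found in the camera images.
- wheel (a joint): Angle of the feed wheel about its upright axle, rad: positive forward (counterclockwise from above, as the ratchet lets it run), negative backward (clockwise). Within 0.025 of 0 at the start, with the pawl down in mid-notch. One notch, also one vial place, is 0.5236 (30 degrees); with the pawl down the wheel has about 0.06 of free play back to the stop and forward to the next slope. About 0.12 N m of friction; it stays where it is left.
- axle (a point): Centre of the wheel, on its axle at the disc's upper face, 34 mm above the table. Axes of the fixed stand: x toward the nozzle column, z up; they do not turn with the wheel. The wheel is a level aluminium disc 300 mm across with 12 white vial sockets (36 mm across, rims 42 mm above the table) 70 mm from the axle.
- stand: Fixed stand that carries wheel, pawl and nozzle: grey base plate 400 x 360 x 12 mm. Origin on the table under the axle, x toward the nozzle column, y left of that, z up. A grey control box 45 mm tall above the plate's top stands on its +x, -y corner.
- tooth (a point): Foot of the steep face of the tooth that the pawl stops against at the start, 4 degrees forward of the nose with the wheel at 0; turns with the wheel. The ring of 12 saw-shaped steel teeth, 10 mm high (tops 44 mm above the table), lies 128 to 148 mm from the axle. Each slopes forward from its steep face over 17 degrees, then 13 degrees of flat floor; the pawl drops cleanly home with the wheel within about 0.04 rad of a whole notch.
- pawl (a joint): Angle of the steel gravity pawl (0.12 kg, no spring) about its level pivot pin, rad: 0 fully down behind a tooth, where it stops the wheel turning backward; above 0.25 clear of the teeth; 2.2 thrown back on its rest pin. Released below about 1.3 it falls home; beyond about 1.7 it falls back to 2.2 and stays. Fully down is below 0.03.
- pivot (a point): Centre of the pawl's pivot pin, 60 mm above the table, on the stand 60 mm to -x and 138 mm to -y of the axle. The pawl swings in the upright plane along the stand's x through here: nose at +x when down, thrown back to -x. A bracket plate beside it reaches from 13 to 19 mm to -y of this point, 17 mm to +x and 33 mm to -x, and up to 66 mm above the table.
- tab_tip (a point): Middle of the outer end of the pawl's finger tab: a flat steel tab 6 mm thick, 22 mm wide, 44 mm long from the pivot; its end is 102 mm above the table with the pawl down, when it leans 15 degrees from upright toward the nose. Push it to the stand's -x, then down, to lift the pawl; thrown back it lies nearly level to -x.
- nose (a point): Middle of the lower edge of the pawl's nose, which stops against a tooth: 58 mm to +x and 25 mm below the pivot with the pawl down. The arm from pivot to nose is 14 mm wide and about 13 mm thick. Thrown back the arm stands about upright, leaning a little back, its end about 120 mm above the table; pushed to the stand's +x there, it drops home.
- post0 (a point): Middle of the top of finger post 0 of the wheel, a fixed upright steel post 12 mm in diameter and 36 mm tall (34 to 70 mm above the table), 107 mm from the axle; turns with the wheel. With the wheel at 0 it lies 15 degrees counterclockwise (from above) from the stand's +x. All four posts are alike.
- post1 (a point): Middle of the top of finger post 1 of the wheel, a fixed upright steel post 12 mm in diameter and 36 mm tall (34 to 70 mm above the table), 107 mm from the axle; turns with the wheel. With the wheel at 0 it lies 105 degrees counterclockwise (from above) from the stand's +x. All four posts are alike.
- post2 (a point): Middle of the top of finger post 2 of the wheel, a fixed upright steel post 12 mm in diameter and 36 mm tall (34 to 70 mm above the table), 107 mm from the axle; turns with the wheel. With the wheel at 0 it lies 195 degrees counterclockwise (from above) from the stand's +x. All four posts are alike.
- post3 (a point): Middle of the top of finger post 3 of the wheel, a fixed upright steel post 12 mm in diameter and 36 mm tall (34 to 70 mm above the table), 107 mm from the axle; turns with the wheel. With the wheel at 0 it lies 285 degrees counterclockwise (from above) from the stand's +x. All four posts are alike.
- nozzle (a point): Tip of the dispensing nozzle, 112 mm above the table, 70 mm to the stand's +x of the axle. Above it a white head 38 mm across hangs (160 to 222 mm above the table) on a level arm (200 to 224 mm) from a column 28 mm thick and 245 mm tall, 198 mm to +x of the axle.
- open_vial: The open clear vial, 26 mm in diameter and 54 mm tall, loose in a socket of the wheel with 2 mm of play, one place (30 degrees) forward of the nozzle at the start. Origin at the centre of its underside, on the disc 34 mm above the table.
- vial0: A clear vial with white cap, 26 mm in diameter and 58 mm tall, loose in another socket of the wheel (which one varies). Origin at the centre of its underside.
- vial1: A clear vial with white cap, 26 mm in diameter and 58 mm tall, loose in another socket of the wheel (which one varies). Origin at the centre of its underside.
- vial2: A clear vial with white cap, 26 mm in diameter and 58 mm tall, loose in another socket of the wheel (which one varies). Origin at the centre of its underside.
- flask: Bystander: clear culture flask with orange cap, lying flat, 108 x 52 x 27 mm; origin under the middle of its body.
- buffer: Bystander: white bottle, 64 mm in diameter, 125 mm tall; origin at the centre of its underside.
- vial_cap: Bystander: white vial cap, 25 mm in diameter, 13 mm tall; origin at the centre of its underside.
- tip_box: Bystander: grey closed tip box, 120 x 82 x 62 mm; origin at the centre of its underside.
Not all that is in view belongs to the job. What is shaped like the vial1 but green or red is not meant.

How it is judged (in metres and radians):
On the way, in this order (a step that is already met when the one before it is completed fails the run):
1. the pawl is lifted and thrown back so that it stays up (value of joint pawl above 1.8 rad and value of joint wheel above -0.15 rad), for 0.2 s.
2. the wheel has been pushed back one notch (value of joint wheel between -0.6086 and -0.4386 rad), for 0.2 s.
At the end, for the whole second after the job is handed in: Wheel at rest one notch back (-0.609 to -0.439 rad), pawl fully down (below 0.03 rad), the open vial within 9 mm of the nozzle's axis, all vials upright in their sockets, and the flask, bottle, cap and tip box within 20 mm of where they stood (all of step 2 and value of joint pawl below 0.03 rad and velocity of joint wheel between -0.03 and 0.03 rad/s and horizontal distance between open_vial and nozzle below 0.009 m and angle between each of open_vial, vial0, vial1, vial2's own z axis and vertical below 0.15 rad and height (world z) of each of open_vial, vial0, vial1, vial2 below 0.04 m and distance of each of flask, buffer, vial_cap, tip_box from where it was at the start of the episode below 0.02 m); the robot touches nothing.
It fails at once if a vial is touched by the robot (contact force between any of the fingers, the arm and open_vial above 1 N or contact force between any of the fingers, the arm and vial0 above 1 N or contact force between any of the fingers, the arm and vial1 above 1 N or contact force between any of the fingers, the arm and vial2 above 1 N).
It fails at once if a vial is lifted off the wheel or tipped (height (world z) of any of open_vial, vial0, vial1, vial2 above 0.06 m or angle between any of open_vial, vial0, vial1, vial2's own z axis and vertical above 0.4 rad).
It fails at once if a bystander on the bench is shoved or lifted (distance of any of flask, buffer, vial_cap, tip_box from where it was at the start of the episode above 0.02 m).
It also fails if it takes over 58 s, if anything falls off the work surface, if the arm or the gripper's body presses on something with over 40 N, if the wrist force passes 120 N, or if a joint passes its speed limit or range.

ROBOT

A 6-joint arm with a two-finger parallel gripper is mounted at the origin on the work surface. World frame = base frame: x ahead of the robot, y to its left, z up, the work surface at z = 0. Lengths are in mm, angles in rad, forces in N, time in s.
With the tool pointing down it reaches from about 275 to 825 mm from the base axis. Payload 5.2 kg.
Tool frame: the origin (TCP) lies on the centre line of the jaws, within the pads' length; the fingertips stand 17 mm ahead of it and the grasp point (between the pads) lies 2 mm behind it (nose_length is the distance from the TCP to the fingertips, in mm); y points along the fingers, x is the direction in which the jaws open and shut, and the axes are right-handed (so a half turn about y gives the same grasp; the last joint's range is limited). The gripper opens to 93 mm and grips with 3 to 60 N. Pads are 15 mm wide; open, the fingers measure 128 mm over their backs; the gripper's body (75 mm by 188 mm) begins 65 mm behind the grasp point.
Start: joints at [1.008, 0.259, 1.535, -0, 1.348, -0.203], TCP at [193.626, 514.795, 207.853] pointing down, gripper open.
Joint ranges: [-3.14, 3.14], [-0.91, 2.08], [0.19, 2.58], [-1.22, 4.36], [0.22, 2.71], [-3.12, 3.12]. Speed limits (rad/s): [2.57, 2.57, 3.14, 3.14, 3.14, 3.14].

INTERFACE

Orientations are given as a unit quaternion [w, x, y, z].
In Python, from plant import state, grab_frame, calibration, finish_job, nose_length gives the robot as it stands. The module is installed in compiled form; this text tells all that it offers.
- The arm moves only by the tool carry_out, never from a script. Its argument "steps" is a list of rows, each an object of numbers: "tx", "ty", "tz": the shift along the tool's x, y, z in cm; "rx", "ry", "rz": the turn, a rotation vector about the tool's x, y, z in degrees; "hand": the opening, from 0 (shut) to 1 (fully open). In form: [{"tx": .., "ty": .., "tz": .., "rx": .., "ry": .., "rz": .., "hand": ..}, ...]. A call has 1 to 20 rows; each row shifts and turns the commanded pose from where the row before left it, along the tool's axes as they then stand; what a row does not reach is not made up. A row lasts 1/12 s, in which the tool goes at most 41.7 mm and 7.16 degrees, less where a joint would pass 70% of its speed; a pose out of reach is approached as far as the arm can. A call is refused whole if a number of a shift passes 4.17 or a number of a turn 7.16, either way. A call with a gripper value outside its range is refused whole. The fingers move at their own pace and stop on an object; "squeeze" is the grip in N (left out, the last holds). Time passes only in rows, so rows that do not move let the fingers close. It gives the time, the measured TCP pose, the force and the opening at its end, in the units of the state.
- state(): the state, without advancing time (a new reading comes with each control period).
- grab_frame(name): name is "side" or "top"; returns (picture, depth): 400x640x3 uint8, red, green, blue; 400x640 float32, mm along the optical axis (not along the pixel's ray), 0 where there is no reading.
- calibration(name): a dict with "mtx" (3x3 intrinsics, pixels), "k1" (the pictures are not rectified: a ray, as slopes to the right and down, at radius r is drawn at 1 + k1 r^2 times it, then the intrinsics apply), "T" (4x4, takes a point from camera to world coordinates). Camera axes: x right, y up, looking along -z (the intrinsics and any distortion apply to the point x, -y, -z); pixel columns grow to the right and rows downward; lengths in mm; the calibration is good to about 2 mm. A picture is of the moment at which its call begins. calibration takes no time and is no camera call.
- finish_job(): hands the job in, once; it reports no verdict.
The state is a dict: "t": time; "qpos": joint angles; "qvel": joint speeds; "joint_torque": joint torques, N m; "ee_pos": TCP position; "tcp_rot": TCP orientation; "wrist_force": force on the tool from outside, world axes, zero at the start; "ft_torque": the same for the moment, N m; "gripper_width": opening from 0.0 (shut) to 1.0 (fully open).
Only numpy, scipy, OpenCV 4.12 (cv2) and the standard library are available. Lean on these libraries where they do the work, as an engineer would, in place of code of your own. Each camera call takes 0.05 s, during which the arm holds its last target.

## Working session

There is one attempt and no reset: what is moved stays moved. The work goes in short steps, Python scripts to look and compute and a tool call to move; the robot and the scene stay as the last step left them, time stands still between calls to the robot, and variables do not carry over. Pictures are saved under pics/ and viewed, and the job is handed in when it is done.

Besides the shell and the picture viewer there is one more tool, called in YAML: its name, and indented under it one key for each argument. carry_out: Moves the arm, as the interface text tells. Its arguments: {"type":"object","properties":{"steps":{"type":"array","items":{"type":"object","properties":{"tx":{"type":"number"},"ty":{"type":"number"},"tz":{"type":"number"},"rx":{"type":"number"},"ry":{"type":"number"},"rz":{"type":"number"},"hand":{"type":"number"}}}},"squeeze":{"type":"number"}},"required":["steps"]}

```bash
mkdir -p pics; ls
python3 - <<'E'
from plant import *
import cv2,numpy as np
print(state())
for n in("side","top"):
    c=calibration(n);print(n,c)
    p,d=grab_frame(n)
    cv2.imwrite(f"pics/{n}0.png",p[:,:,::-1]);np.save(f"{n}0.npy",d)
E
```

```text
pics
{'t': 0.0, 'qpos': array([ 1.00823280e+00,  2.59316051e-01,  1.53604855e+00, -3.77841488e-06,
        1.34798838e+00, -2.02832242e-01]), 'qvel': array([-0.00136191, -0.00134194, -0.0009144 , -0.00042007, -0.00059021,
       -0.00083779]), 'joint_torque': array([-1.43811554e-03, -4.37304139e+01, -2.83993238e+01,  7.15197832e-02,
        4.13061655e-02, -1.34416505e-04]), 'ee_pos': array([193.31074162, 514.3246556 , 207.04607942]), 'tcp_rot': array([-0.58113706,  0.58162727,  0.40191319, -0.40305734]), 'wrist_force': array([-0.11454107,  0.63472641,  0.35958261]), 'ft_torque': array([-0.00854128, -0.00468115,  0.04243742]), 'gripper_width': 0.9981387236702599}
side {'mtx': array([[379.65248626,   0.        , 326.0153961 ],
       [  0.        , 379.65248626, 200.36363186],
       [  0.        ,   0.        ,   1.        ]]), 'k1': 0.025238622824705067, 'T': array([[ 6.68342673e-01,  4.80617101e-01, -5.67736975e-01,
        -7.46041236e+01],
       [-7.43764192e-01,  4.19947736e-01, -5.20056465e-01,
        -5.77850478e+02],
       [-1.15281735e-02,  7.69838360e-01,  6.38134782e-01,
         7.71751719e+02],
       [ 0.00000000e+00,  0.00000000e+00,  0.00000000e+00,
         1.00000000e+00]])}
top {'mtx': array([[471.33492994,   0.        , 318.25553917],
       [  0.        , 471.33492994, 193.36839496],
       [  0.        ,   0.        ,   1.        ]]), 'k1': -0.046224406871112955, 'T': array([[-1.96834451e-02,  9.78309662e-01, -2.06210493e-01,
         2.68659963e+02],
       [-9.99804170e-01, -1.96821652e-02,  2.05779106e-03,
        -1.85376755e+01],
       [-2.04551212e-03,  2.06210615e-01,  9.78505492e-01,
         1.36039259e+03],
       [ 0.00000000e+00,  0.00000000e+00,  0.00000000e+00,
         1.00000000e+00]])}
```

View pics/side0.png

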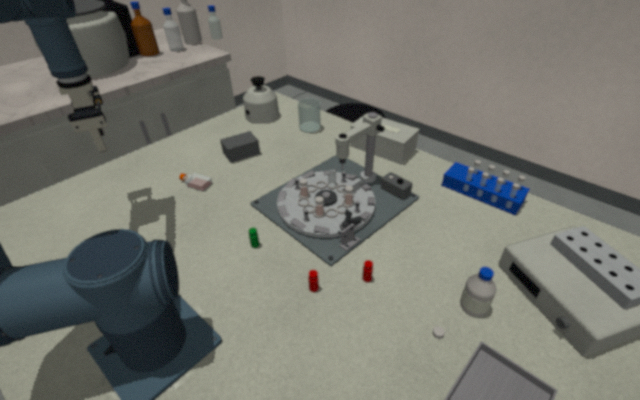

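View pics/top0.png

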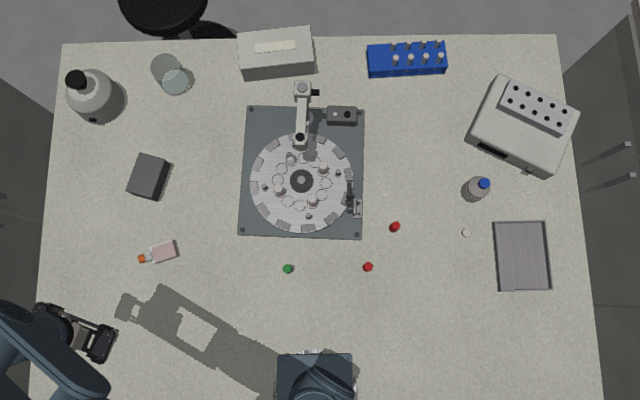

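```bash
cat > h.py <<'E'
import numpy as np,cv2
from plant import *
from scipy.spatial.transform import Rotation as R
def dist(c): return np.array([c["k1"],0,0,0,0])
def ray(c,uv):
    p=cv2.undistortPoints(np.array(uv,float).reshape(-1,1,2),c["mtx"],dist(c)).reshape(-1,2)
    return np.c_[p[:,0],-p[:,1],-np.ones(len(p))]
def atz(n,uv,z):
    c=calibration(n);T=c["T"];d=ray(c,uv)@T[:3,:3].T;o=T[:3,3]
    s=(z-o[2])/d[:,2];return o+d*s[:,None]
def atdepth(n,uv,D):
    c=calibration(n);T=c["T"];d=ray(c,uv)*np.array(D).reshape(-1,1);return d@T[:3,:3].T+T[:3,3]
def proj(n,P):
    c=calibration(n);T=c["T"];q=(np.array(P,float).reshape(-1,3)-T[:3,3])@T[:3,:3]
    q=q*[1,-1,-1]
    return cv2.projectPoints(q,np.zeros(3),np.zeros(3),c["mtx"],dist(c))[0].reshape(-1,2)
def crop(n,x0,y0,x1,y1,s,name,img=None,marks=()):
    if img is None: img,_=grab_frame(n)
    a=cv2.resize(np.ascontiguousarray(img[y0:y1,x0:x1,::-1]),None,fx=s,fy=s,interpolation=cv2.INTER_CUBIC)
    for u,v in marks: cv2.circle(a,(int((u-x0+.5)*s),int((v-y0+.5)*s)),3,(0,0,255),1)
    cv2.imwrite("pics/"+name,a)
E
python3 - <<'E'
from h import *
a=cv2.imread("pics/top0.png")[:,:,::-1];crop("top",225,75,385,245,3.5,"topc.png",a)
a=cv2.imread("pics/side0.png")[:,:,::-1];crop("side",240,100,430,270,4,"sidec.png",a)
E
```

```text
(no output)
```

View pics/topc.png

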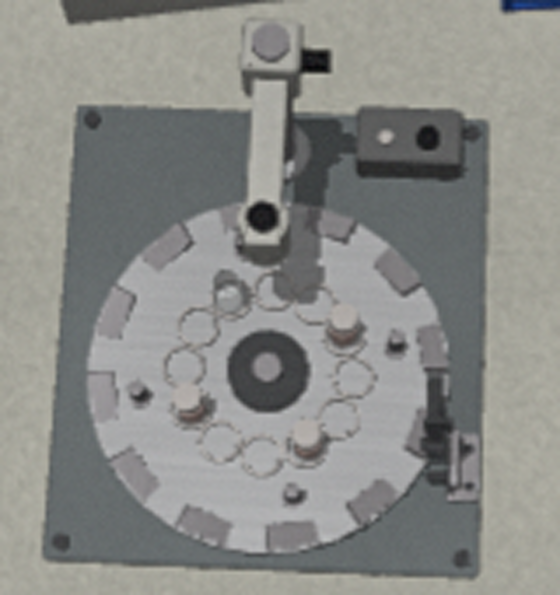

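View pics/sidec.png

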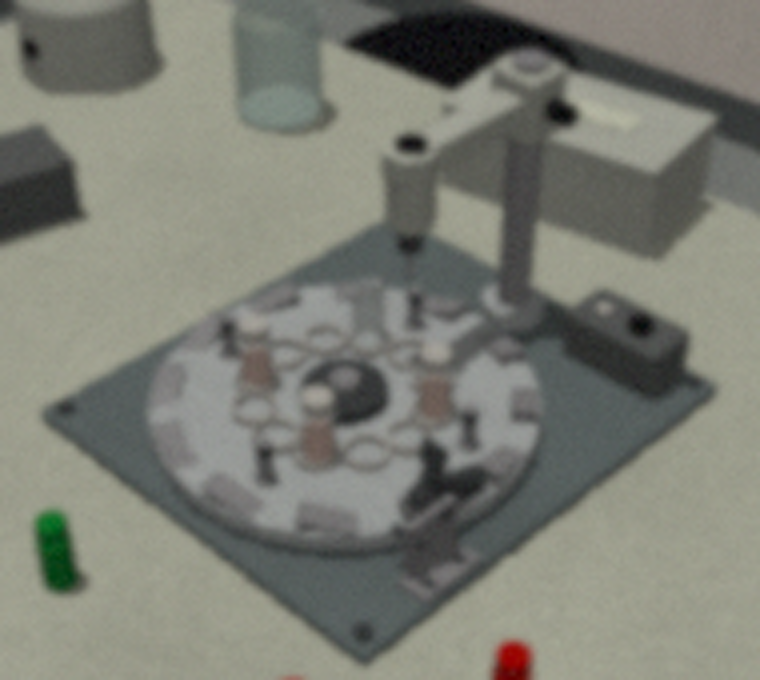

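Run:
```python
from h import *
from scipy.optimize import least_squares
t=lambda l:np.array(l)/3.5+[225,75]-.5
s=lambda l:np.array(l)/4+[240,100]-.5
tc=t([(79,107),(489,121),(477,576),(43,560)]);sc=s([(45,415),(715,390),(365,662)])
W=atz("top",tc,12);print(W.round(1));S=atz("side",sc,12);print(S.round(1))
print("centers",W.mean(0), "edges",np.linalg.norm(W-np.roll(W,1,0),axis=1))
# posts: post2? bottom (292,490); left (140,392); right(397,342)
pt=t([(140,386),(293,490),(397,338)]);ps=s([(228,325),(265,450),(470,415),(417,296)])
P=atz("top",pt,70);Q=atz("side",ps,70);print("posts top",P.round(1));print("posts side",Q.round(1))
print("axle wheel ellipse mean z34", atz("top",t([(267,378)]),34),atz("side",s([(346,418)]),34))
```

```text
[[ 832.7  190.5   12. ]
 [ 812.2 -166.4   12. ]
 [ 416.5 -140.6   12. ]
 [ 436.6  215.3   12. ]]
[[ 436.5  208.5   12. ]
 [ 805.  -166.5   12. ]
 [ 413.6 -143.9   12. ]]
centers [624.48646077  24.70358139  12.        ] edges [396.80732554 357.4852763  396.50098292 356.54018543]
posts top [[568.3 129.3  70. ]
 [481.3   7.8  70. ]
 [603.9 -78.1  70. ]]
posts side [[560.4 126.3  70. ]
 [474.5   2.7  70. ]
 [598.5 -81.5  70. ]
 [685.7  40.8  70. ]]
axle wheel ellipse mean z34 [[581.29842152  28.52672762  34.        ]] [[568.97087179  11.9599964   34.        ]]
```

```bash
cat > model.py <<'E'
from h import *
def Rz(a): c,s=np.cos(a),np.sin(a); return np.array([[c,-s,0],[s,c,0],[0,0,1]])
def model(w):
    P={}
    for i in range(4):
        a=np.radians(15+90*i)+w; P[f"post{i}"]=(107*np.cos(a),107*np.sin(a),70)
    for i in range(4):
        a=np.radians(15+90*i)+w; P[f"pb{i}"]=(107*np.cos(a),107*np.sin(a),34)
    for k in range(12):
        a=np.radians(30*k); P[f"d{k}"]=(150*np.cos(a),150*np.sin(a),34)
    P["pivot"]=(-60,-138,60);P["tab"]=(-60+44*np.sin(.2618),-138,102);P["nose"]=(-2,-138,35)
    P["noz"]=(70,0,112);P["headlow"]=(70,0,160);P["headtop"]=(70,0,222);P["col"]=(198,0,245)
    return P
E
python3 - <<'E'
from model import *
from scipy.optimize import least_squares
t=lambda l:np.array(l)/3.5+[225,75]-.5
s=lambda l:np.array(l)/4+[240,100]-.5
obs={"top":(["post1","post2","post3"],t([(140,386),(293,488),(397,338)])),
"side":(["post1","post2","post3","post0"],s([(228,325),(265,450),(470,415),(417,296)]))}
def res(p,cams):
    M=model(p[3]);r=[]
    for n in cams:
        X=np.array([M[k] for k in obs[n][0]])@Rz(p[2]).T+[p[0],p[1],0]
        r.append((proj(n,X)-obs[n][1]).ravel())
    return np.concatenate(r)
for cams in(["top"],["side"],["top","side"]):
    f=lambda q:np.r_[res([q[0],q[1],-.063,q[2]],cams)]
    r=least_squares(f,[583,24,0]);print(cams,r.x.round(3),r.fun.round(1))
x=r.x
M=model(x[2]);X=np.array(list(M.values()))@Rz(-.063).T+[x[0],x[1],0]
for n,b,sc in(("top",(225,75,385,245),4.5),("side",(240,100,430,270),4)):
    a=cv2.imread(f"pics/{n}0.png")[:,:,::-1];crop(n,*b,sc,n+"m.png",a,proj(n,X))
E
```

```text
['top'] [ 5.86895e+02  2.56960e+01 -2.80000e-02] [-0.6 -0.1  0.1  0.5  0.6 -0.4]
['side'] [ 5.79818e+02  2.22160e+01 -2.20000e-02] [-0.1 -0.2 -0.2 -0.1  0.5  0.2 -0.2  0. ]
['top', 'side'] [ 5.8425e+02  2.4977e+01 -2.6000e-02] [-0.4  0.9  0.4  1.4  0.8  0.4  0.3 -1.3  0.1 -1.4  0.6 -0.9  0.2 -0.9]
```

View pics/topm.png

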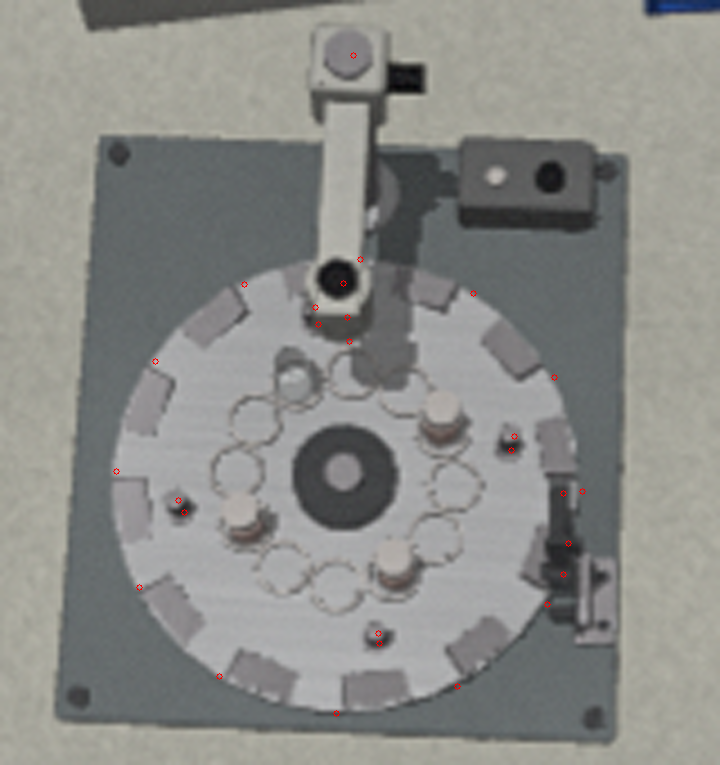

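View pics/sidem.png

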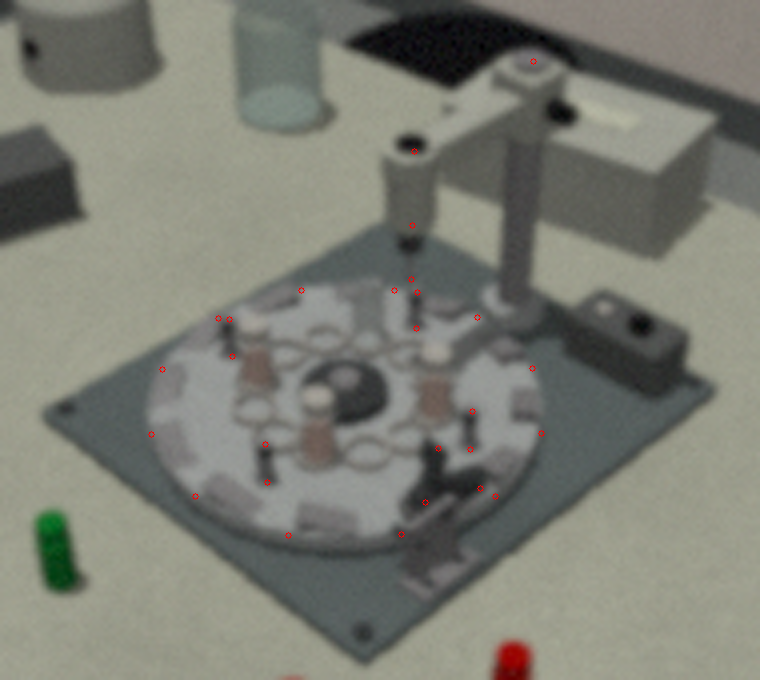

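Run:
```python
from h import *
s=state();q=s["tcp_rot"];M=R.from_quat(q[[1,2,3,0]]).as_matrix();print(M.round(3))
a=cv2.imread("pics/top0.png")[:,:,::-1];crop("top",0,270,150,400,5,"g.png",a)
```

```text
[[ 0.352 -0.001 -0.936]
 [ 0.936 -0.001  0.352]
 [-0.002 -1.     0.   ]]
```

View pics/g.png

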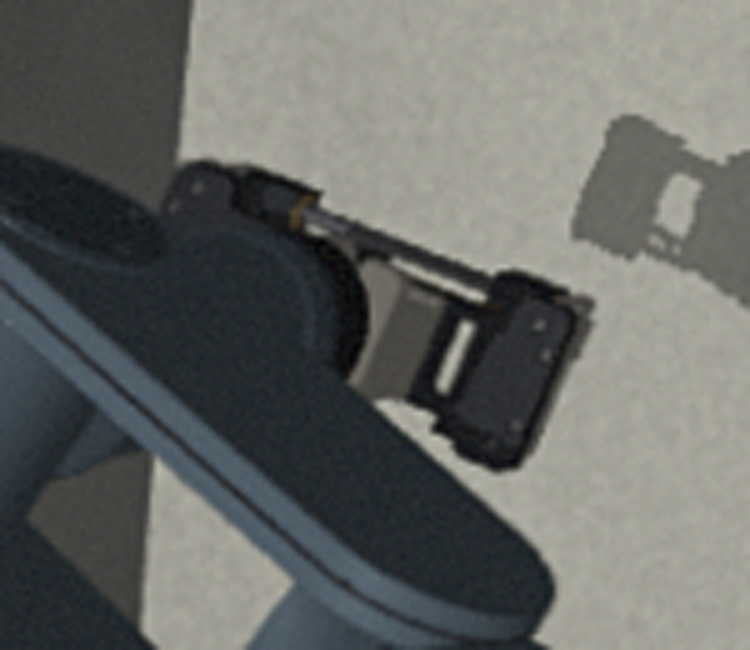

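carry_out:
  squeeze: 20
  steps:
    - {"ry":-5.73,"hand":0}
    - {"ry":-5.73,"hand":0}
    - {"ry":-5.73,"hand":0}
    - {"tx":-2.49,"tz":-1.63,"hand":0}
    - {"tx":-2.49,"tz":-1.63,"hand":0}
    - {"tx":-2.49,"tz":-1.63,"hand":0}
    - {"tx":-2.49,"tz":-1.63,"hand":0}
    - {"tx":-2.49,"tz":-1.63,"hand":0}
    - {"tx":-2.49,"tz":-1.63,"hand":0}
    - {"tx":-2.49,"tz":-1.63,"hand":0}
    - {"tx":-2.49,"tz":-1.63,"hand":0}
    - {"tx":-2.49,"tz":-1.63,"hand":0}
    - {"tx":-2.49,"tz":-1.63,"hand":0}
    - {"tx":-2.49,"tz":-1.63,"hand":0}
    - {"tx":-2.49,"tz":-1.63,"hand":0}

```text
$.steps[0]: bad value
```

carry_out:
  squeeze: 20
  steps:
    - {"tx":0,"ty":0,"tz":0,"rx":0,"ry":-5.73,"rz":0,"hand":0.0}
    - {"tx":0,"ty":0,"tz":0,"rx":0,"ry":-5.73,"rz":0,"hand":0.0}
    - {"tx":0,"ty":0,"tz":0,"rx":0,"ry":-5.73,"rz":0,"hand":0.0}

```text
t: 0.35
ee_pos: [193.4, 514.5, 207.3]
tcp_rot: [-0.513, 0.514, 0.486, -0.486]
wrist_force: [-0.9, 0.5, 0.5]
gripper_width: 0.832
```

carry_out:
  steps:
    - {"tx":-2.49,"ty":0,"tz":-1.63,"rx":0,"ry":0,"rz":0,"hand":0.0}
    - {"tx":-2.49,"ty":0,"tz":-1.63,"rx":0,"ry":0,"rz":0,"hand":0.0}
    - {"tx":-2.49,"ty":0,"tz":-1.63,"rx":0,"ry":0,"rz":0,"hand":0.0}
    - {"tx":-2.49,"ty":0,"tz":-1.63,"rx":0,"ry":0,"rz":0,"hand":0.0}
    - {"tx":-2.49,"ty":0,"tz":-1.63,"rx":0,"ry":0,"rz":0,"hand":0.0}
    - {"tx":-2.49,"ty":0,"tz":-1.63,"rx":0,"ry":0,"rz":0,"hand":0.0}
    - {"tx":-2.49,"ty":0,"tz":-1.63,"rx":0,"ry":0,"rz":0,"hand":0.0}
    - {"tx":-2.49,"ty":0,"tz":-1.63,"rx":0,"ry":0,"rz":0,"hand":0.0}
    - {"tx":-2.49,"ty":0,"tz":-1.63,"rx":0,"ry":0,"rz":0,"hand":0.0}
    - {"tx":-2.49,"ty":0,"tz":-1.63,"rx":0,"ry":0,"rz":0,"hand":0.0}
    - {"tx":-2.49,"ty":0,"tz":-1.63,"rx":0,"ry":0,"rz":0,"hand":0.0}
    - {"tx":-2.49,"ty":0,"tz":-1.63,"rx":0,"ry":0,"rz":0,"hand":0.0}
    - {"tx":-2.49,"ty":0,"tz":-1.63,"rx":0,"ry":0,"rz":0,"hand":0.0}
    - {"tx":-2.49,"ty":0,"tz":-1.63,"rx":0,"ry":0,"rz":0,"hand":0.0}
    - {"tx":-2.49,"ty":0,"tz":-1.63,"rx":0,"ry":0,"rz":0,"hand":0.0}
    - {"tx":-2.49,"ty":0,"tz":-1.63,"rx":0,"ry":0,"rz":0,"hand":0.0}

```text
t: 1.68
ee_pos: [430.4, 100.1, 207.6]
tcp_rot: [0.515, -0.515, -0.485, 0.485]
wrist_force: [-0.3, 0.6, -0.8]
gripper_width: 0.003
```

carry_out:
  steps:
    - {"tx":-2.47,"ty":0,"tz":-1.64,"rx":0,"ry":0,"rz":0,"hand":0.0}
    - {"tx":-2.47,"ty":0,"tz":-1.64,"rx":0,"ry":0,"rz":0,"hand":0.0}
    - {"tx":-2.47,"ty":0,"tz":-1.64,"rx":0,"ry":0,"rz":0,"hand":0.0}
    - {"tx":-2.47,"ty":0,"tz":-1.64,"rx":0,"ry":0,"rz":0,"hand":0.0}
    - {"tx":-2.47,"ty":0,"tz":-1.64,"rx":0,"ry":0,"rz":0,"hand":0.0}
    - {"tx":-2.47,"ty":0,"tz":-1.64,"rx":0,"ry":0,"rz":0,"hand":0.0}
    - {"tx":-2.47,"ty":0,"tz":-1.64,"rx":0,"ry":0,"rz":0,"hand":0.0}
    - {"tx":-2.47,"ty":0,"tz":-1.64,"rx":0,"ry":0,"rz":0,"hand":0.0}
    - {"tx":0,"ty":1.7,"tz":0,"rx":0,"ry":0,"rz":0,"hand":0.0}
    - {"tx":0,"ty":1.7,"tz":0,"rx":0,"ry":0,"rz":0,"hand":0.0}
    - {"tx":0,"ty":1.5,"tz":0,"rx":0,"ry":0,"rz":0,"hand":0.0}
    - {"tx":0,"ty":0,"tz":0,"rx":0,"ry":0,"rz":0,"hand":0.0}

```text
t: 2.68
ee_pos: [547.0, -103.0, 155.2]
tcp_rot: [0.517, -0.513, -0.484, 0.486]
wrist_force: [-0.6, 0.5, -0.3]
gripper_width: 0.007
```

Run:
```python
from model import *
s=state();q=s["tcp_rot"];M=R.from_quat(q[[1,2,3,0]]).as_matrix();p=s["ee_pos"]
print(s["t"],p,M.round(3))
tip=[p+M@np.array([dx,17,dz]) for dx in(-17.5,17.5) for dz in(-7.5,7.5)]+[p+M@np.array([0,17,0])]
for n,b,sc in(("top",(225,75,385,245),4.5),("side",(280,130,400,260),5)):
    i,d=grab_frame(n);np.save(n+"1.npy",d);cv2.imwrite(f"pics/{n}1.png",i[:,:,::-1])
    crop(n,*b,sc,n+"1c.png",i,proj(n,tip)); print(n,proj(n,tip).round(1).tolist())
```

```text
2.6833 [ 547.00932168 -103.00490888  155.15991534] [[ 0.06  -0.007 -0.998]
 [ 0.998  0.003  0.06 ]
 [ 0.002 -1.     0.007]]
top [[355.5, 182.7], [355.4, 188.2], [342.4, 182.2], [342.2, 187.6], [348.9, 185.2]]
side [[359.1, 198.1], [355.3, 200.7], [349.3, 192.3], [345.5, 194.8], [352.3, 196.4]]
```

View pics/top1c.png

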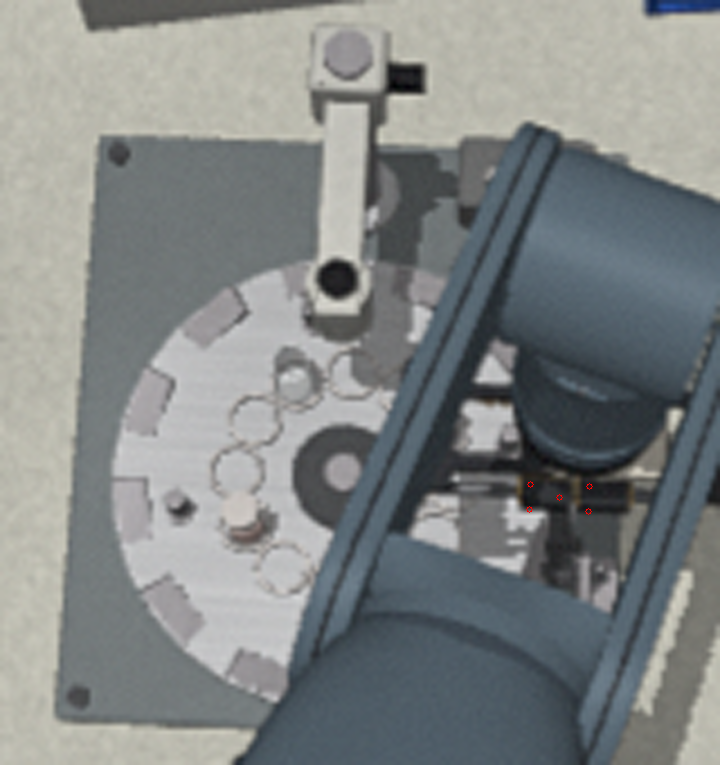

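View pics/side1c.png

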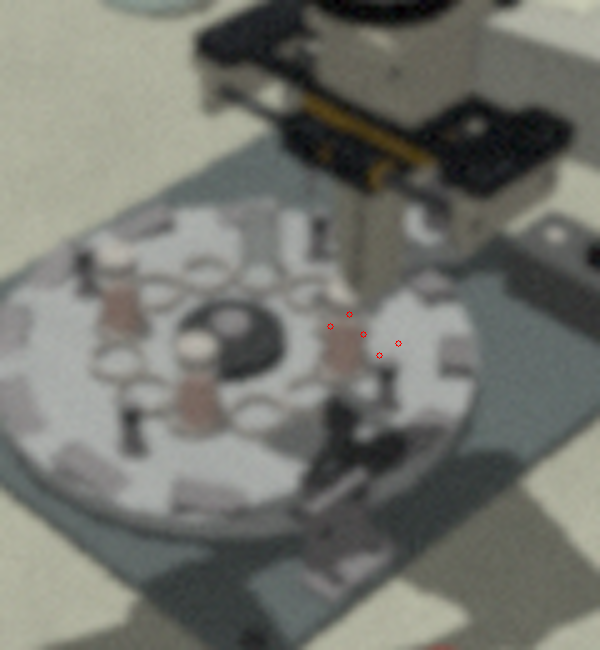

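Run:
```python
from model import *
i=cv2.imread("pics/side1.png")[:,:,::-1];crop("side",325,165,385,215,12,"f.png",i)
d=np.load("side1.npy")
for v in range(176,204,2): print(v,[int(x) for x in d[v,340:372:2]])
uv=[(354,186),(352,182),(356,184)]
print(atdepth("side",uv,[d[v,u] for u,v in uv]).round(1))
dt=np.load("top1.npy");print(dt[180:190,340:366:3].astype(int))
```

```text
176 [1251, 1213, 1204, 1247, 963, 959, 953, 948, 944, 942, 951, 1261, 1265, 1261, 1256, 1256]
178 [1244, 1223, 1213, 1242, 969, 965, 957, 952, 943, 947, 956, 1263, 1256, 1256, 1255, 865]
180 [1237, 1227, 1216, 1228, 971, 967, 955, 957, 947, 952, 960, 1267, 1265, 1259, 1255, 1259]
182 [1226, 1221, 1215, 1226, 974, 972, 963, 960, 953, 960, 965, 1225, 1227, 1262, 1259, 1263]
184 [1217, 1206, 1219, 1215, 978, 971, 965, 960, 955, 964, 972, 1212, 1218, 1212, 1248, 1249]
186 [1203, 1209, 1210, 1201, 1112, 975, 971, 965, 962, 970, 1208, 1202, 1202, 1197, 1197, 1240]
188 [1207, 1206, 1202, 1106, 1108, 979, 975, 967, 963, 1203, 1200, 1195, 1191, 1185, 1185, 1185]
190 [1180, 1192, 1194, 1107, 1100, 1098, 1104, 1192, 1193, 1192, 1196, 1193, 1194, 1185, 1188, 1192]
192 [1185, 1181, 1178, 1113, 1105, 1107, 1110, 1184, 1186, 1188, 1182, 1185, 1185, 1185, 1182, 1185]
194 [1177, 1179, 1180, 1112, 1108, 1108, 1112, 1167, 1179, 1177, 1175, 1177, 1175, 1177, 1178, 1175]
196 [1171, 1174, 1158, 1121, 1111, 1110, 1117, 1171, 1170, 1169, 1167, 1169, 1168, 1169, 1170, 1170]
198 [1162, 1162, 1166, 1122, 1118, 1116, 1120, 1160, 1160, 1161, 1161, 1161, 1167, 1157, 1155, 1154]
200 [1154, 1158, 1147, 1122, 1127, 1124, 1127, 1152, 1154, 1156, 1155, 1156, 1154, 1156, 1141, 1145]
202 [1149, 1151, 1150, 1133, 1130, 1126, 1134, 1134, 1087, 1093, 1149, 1147, 1145, 1148, 1132, 1129]
[[ 538.8 -113.2  182.8]
 [ 538.8 -106.3  192.1]
 [ 538.4 -119.5  192.6]]
[[1108 1102 1103 1052 1041 1041 1044 1049 1049]
 [1120 1116 1115 1115 1113    0 1056 1055 1053]
 [1116 1116 1114 1114 1115 1111 1117 1115 1114]
 [1111 1114 1115 1111 1114 1118 1117 1116 1118]
 [1118 1112 1112 1110 1118 1114 1111 1115 1113]
 [1116 1113 1113 1114 1117 1106 1114 1111 1112]
 [1120 1113 1115 1111 1115 1114 1111 1107 1112]
 [1360 1118 1121 1118 1361 1110 1113 1115 1110]
 [1363 1128 1126 1127 1356 1123 1120 1120 1122]
 [1354 1357 1359 1333 1361 1378 1374 1383 1126]]
```

View pics/f.png

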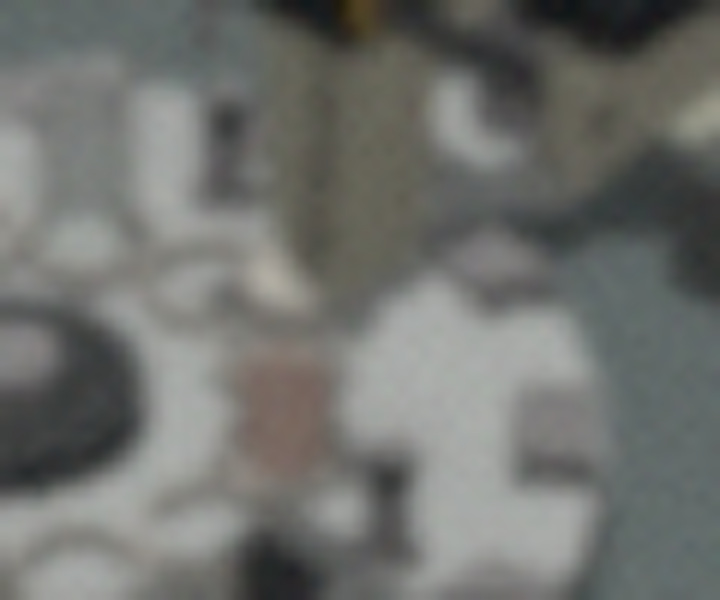

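Run:
```python
from model import *
import plant
print(plant.nose_length, [x for x in dir(plant) if x[0]!='_'])
d=np.load("side1.npy")
uv=[(355,189),(356,188),(352,188.5),(350,188),(360,184),(358,186)]
print(atdepth("side",uv,[d[int(v),u] for u,v in uv]).round(1))
# table check
d=np.load("side0.npy");uv=[(300,230),(250,300),(400,300),(330,270),(280,215)]
print(atdepth("side",uv,[d[v,u] for u,v in uv]).round(1))
d=np.load("top0.npy");uv=[(200,150),(330,280),(450,150),(400,300),(270,205)]
print(atdepth("top",uv,[d[v,u] for u,v in uv]).round(1))
print(state()["ee_pos"])
```

```text
17.0 ['IKError', 'calibration', 'finish_job', 'grab_frame', 'nose_length', 'state']
[[ 682.    -9.2   35.6]
 [ 538.5 -120.1  180. ]
 [ 538.4 -107.5  172.1]
 [ 538.2 -101.1  170.5]
 [ 556.1 -119.1  182.2]
 [ 548.7 -118.5  179.8]]
[[ 440.8   -5.2   29.8]
 [ 210.3  -61.8   -1.7]
 [ 448.  -335.1    2.3]
 [ 407.9 -146.3   -0.9]
 [ 444.8   81.1   32.5]]
[[ 6.957e+02  3.325e+02  2.100e+00]
 [ 3.029e+02 -4.980e+01  5.000e-01]
 [ 6.807e+02 -4.213e+02  1.300e+00]
 [ 2.430e+02 -2.455e+02  4.300e+00]
 [ 5.154e+02  1.166e+02  4.210e+01]]
[ 548.83859475 -103.37762739  158.40020163]
```

Run:
```python
from model import *
s=state();print(s["ee_pos"],s["qpos"])
i=cv2.imread("pics/side0.png")[:,:,::-1]
M=np.array([[ 0.352,-0.001,-0.936],[ 0.936,-0.001,0.352],[-0.002,-1.,0.]]);p=np.array([193.3,514.3,207])
pts=[p+M@np.array([sx*a,17,dz]) for sx in(-1,1) for a in (46.5,64) for dz in(-7.5,7.5)]+[p]
crop("side",50,70,130,170,7,"f0.png",i,proj("side",pts))
s=state();q=s["tcp_rot"];M=R.from_quat(q[[1,2,3,0]]).as_matrix();p=s["ee_pos"]
i,d=grab_frame("side");crop("side",325,155,385,215,12,"f1.png",i,proj("side",[p+M@np.array([sx,17,dz]) for sx in(-17.5,0,17.5) for dz in(-7.5,7.5)]+[p]))
d0=np.load("side0.npy")
for v in range(120,156,3): print(v,d0[v,80:112:2].astype(int))
```

```text
[ 548.83859475 -103.37762739  158.40020163] [-3.85896728e-01  3.12455755e-01  1.58627326e+00  5.67068126e-06
  1.24471424e+00 -1.89692349e+00]
120 [ 932  933  936  936  938  941  942  947  956  957  958  958  968 1570
 1577 1585]
123 [ 934  943  945  949  951  949  955  958  956  961  963  966  963 1579
 1574 1581]
126 [ 945  947  949  952  953  957  959  960  962  965  965  966  972 1584
 1592 1590]
129 [ 949  950  953  957  957  958  984  983  986 1089 1097 1097 1580 1580
 1592 1601]
132 [1516 1521 1532 1538 1543  981  985  989  989  995 1101 1102 1588 1597
 1601 1612]
135 [1527 1533 1530 1540 1540 1550  990  991  994 1001 1011 1595 1588 1595
 1601 1609]
138 [1526 1532 1535 1544 1553 1556 1565  996  997 1001 1005 1593 1598 1604
 1611 1611]
141 [1533 1543 1545 1554 1559 1565 1561 1001 1004 1007 1010 1013 1604 1598
 1615 1626]
144 [1541 1543 1539 1553 1558 1564 1572 1577 1005 1013 1014 1012 1018 1618
 1619 1625]
147 [1539 1541 1551 1553 1567 1571 1571 1584 1587 1014 1016 1019 1026 1027
 1621 1630]
150 [1541 1558 1558 1568 1574 1573 1575 1591 1594 1021 1023 1025 1027 1033
 1622 1637]
153 [1552 1558 1564 1567 1578 1583 1584 1594 1597 1607 1613 1620 1624 1627
 1634 1636]
```

View pics/f0.png

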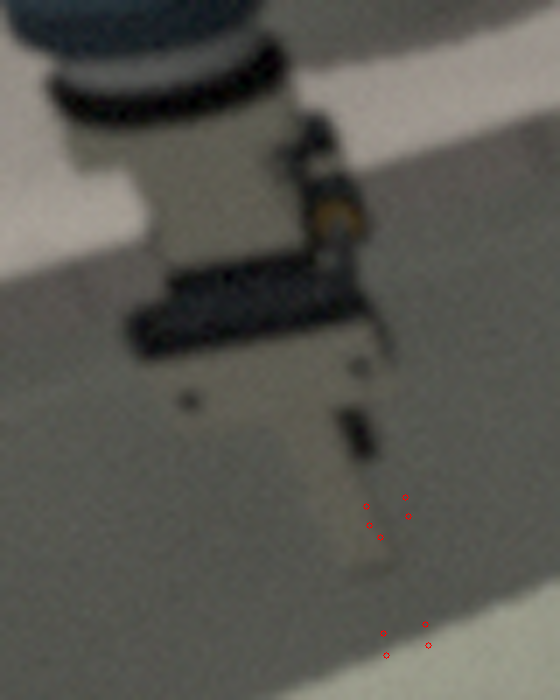

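View pics/f1.png

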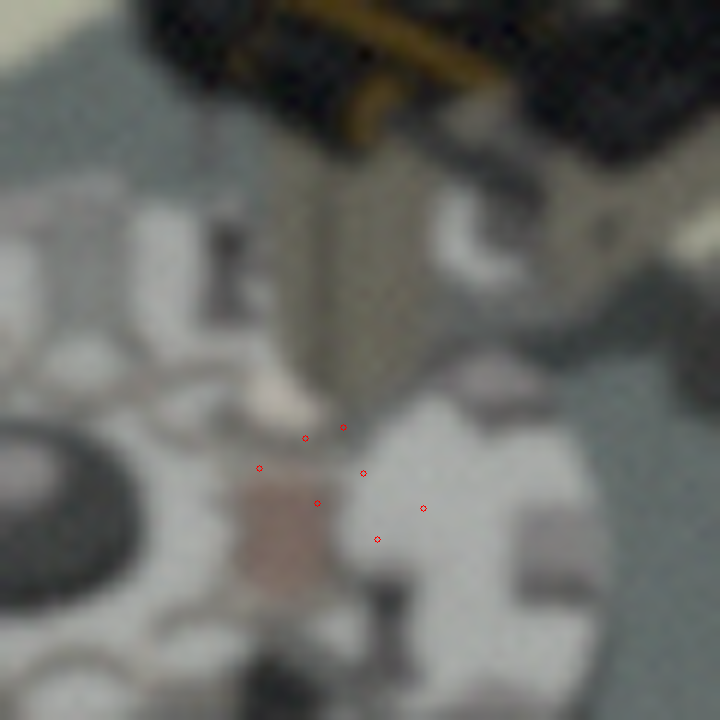

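Run:
```python
from model import *
d=np.load("side0.npy")
uv=[(84,128),(90,128),(76,120),(72,118),(99,150),(103,151),(106,151),(100,141),(95,134)]
print(atdepth("side",uv,[d[v,u] for u,v in uv]).round(1))
s=state();print(s["ee_pos"])
i,d=grab_frame("side")
uv=[(352,186),(350,187),(348,185),(357,186),(352,180),(350,170),(354,170)]
print(atdepth("side",uv,[d[v,u] for u,v in uv]).round(1))
i,d=grab_frame("top")
cv2.imwrite("pics/top2.png",i[:,:,::-1]);crop("top",325,160,385,215,12,"t2.png",i)
```

```text
[[ 150.9  439.   309.4]
 [ 162.2  434.4  306.4]
 [ 141.2  432.4  337.3]
 [ 136.1  435.9  343.4]
 [ 166.   462.4  228.9]
 [ 174.6  465.5  220.4]
 [ 324.3 1048.   -92.4]
 [ 175.9  456.2  254.5]
 [ 171.5  454.   278.1]]
[ 549.51059069 -103.54921476  159.32903908]
[[ 543.4 -103.3  175.2]
 [ 539.9  -99.6  172. ]
 [ 686.3   22.7   33. ]
 [ 542.4 -120.   184.1]
 [ 543.1 -102.8  194.3]
 [ 540.3  -97.3  224.2]
 [ 541.  -109.3  229.4]]
```

View pics/t2.png

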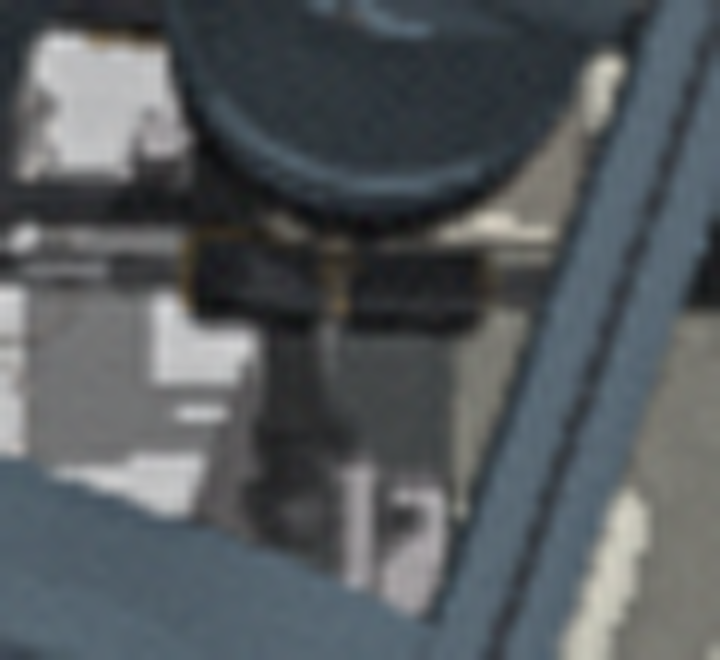

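Run:
```python
from model import *
for n,uvs in(("side",[(373,115),(375,116),(343,136),(340,136),(292,192),(318,198)]),("top",[(302,87),(301,86),(299,137),(301,137)])):
    d=np.load(n+"0.npy");print(n,atdepth(n,uvs,[d[v,u] for u,v in uvs]).round(1))
s=state();print(s["ee_pos"])
d=np.load("top1.npy");uv=[(344,185),(346,185),(352,185),(358,185),(362,185)];print(atdepth("top",uv,[d[v,u] for u,v in uv]).round(1))
d=np.load("side1.npy");i=cv2.imread("pics/side1.png")[:,:,::-1];crop("side",310,125,400,190,8,"s1b.png",i)
uv=[(345,158),(350,158),(350,160),(343,155),(352,163),(355,165)];print(atdepth("side",uv,[d[v,u] for u,v in uv]).round(1))
```

```text
side [[783.8  13.6 243.3]
 [778.5   2.6 245.8]
 [652.9  20.  227.2]
 [645.4  24.7 228.7]
 [543.6 132.7  32.3]
 [522.   -0.8  93.1]]
top [[781.4  15.1 244.8]
 [783.8  17.5 245.6]
 [653.2  24.7 228.7]
 [654.8  19.9 223.7]]
[ 550.00822619 -103.67478082  160.05338383]
[[ 517.1  -82.2  271.7]
 [ 516.3  -86.7  275.1]
 [ 516.9 -101.2  271.1]
 [ 516.  -115.2  273.9]
 [ 515.7 -124.7  274. ]]
[[ 514.8 -101.   274.1]
 [ 520.  -112.   276.3]
 [ 512.5 -118.   277. ]
 [ 518.4  -91.8  276.9]
 [ 511.8 -124.8  272. ]
 [ 514.8 -131.6  267.8]]
```

View pics/s1b.png

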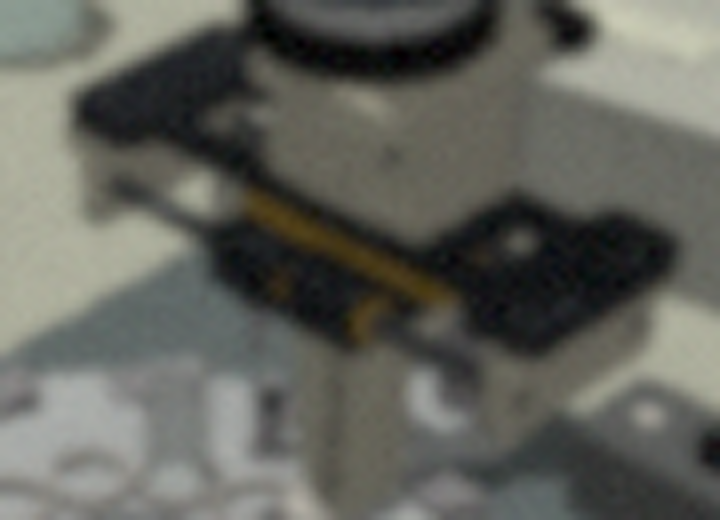

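carry_out:
  steps:
    - {"tx":0,"ty":0,"tz":0,"rx":0,"ry":0,"rz":0,"hand":0.0}
    - {"tx":0,"ty":0,"tz":0,"rx":0,"ry":0,"rz":0,"hand":0.0}
    - {"tx":0,"ty":0,"tz":0,"rx":0,"ry":0,"rz":0,"hand":0.0}
    - {"tx":0,"ty":0,"tz":0,"rx":0,"ry":0,"rz":0,"hand":0.0}

```text
t: 3.27
ee_pos: [549.5, -103.6, 159.3]
tcp_rot: [-0.514, 0.515, 0.485, -0.485]
wrist_force: [0.0, -0.0, 0.4]
gripper_width: 0.007
```

Run:
```python
from model import *
s=state();print(s["t"],s["ee_pos"],s["qpos"],s["qvel"],s["wrist_force"])
i,d=grab_frame("side");print(state()["ee_pos"])
np.save("side3.npy",d);crop("side",325,155,385,215,12,"f3.png",i)
for v in range(178,194,1): print(v,d[v,344:364].astype(int))
```

```text
3.2667 [ 549.46657499 -103.56108752  159.25393599] [-3.85761555e-01  3.11241122e-01  1.58578171e+00 -1.58134228e-05
  1.24389724e+00 -1.89690898e+00] [-1.64375183e-03  2.61884155e-03  2.11868664e-03  4.20897659e-04
 -1.33812706e-05 -2.11112154e-03] [ 0.04520152 -0.00195186  0.43257733]
[ 549.40986633 -103.56136379  159.12312382]
178 [1212 1215 1247 1240  971  966  966  961  959  953  952  950  947  948
  947  952  955  955 1268 1259]
179 [1220 1221 1240 1236  975  963  967  962  964  960  952  952  949  949
  947  954  958  961 1265 1264]
180 [1224 1218 1226 1230  973  970  969  965  964  957  958  953  953  951
  953  957  962  963 1268 1262]
181 [1223 1222 1223 1235  974  971  969  964  966  961  958  953  953  949
  957  962  962 1226 1229 1267]
182 [1221 1224 1229 1221  981  975  973  968  972  965  959  959  951  954
  956  960  969 1221 1224 1229]
183 [1222 1224 1221 1220  980  974  974  973  972  960  961  963  954  959
  960  964  969 1220 1221 1220]
184 [1216 1212 1219 1218 1213  982  976  976  974  967  965  962  955  960
  965  964  973 1220 1209 1212]
185 [1207 1205 1200 
[... 242 characters left out ...]
8  975  972  968  965 1203
 1206 1203 1207 1202 1201 1193]
188 [1200 1110 1102 1106 1109 1108 1108 1111 1110  975  974  966 1202 1199
 1203 1204 1203 1199 1197 1200]
189 [1201 1111 1104 1101 1107 1105 1108 1106 1101  977 1200 1195 1196 1198
 1193 1195 1200 1196 1200 1198]
190 [1196 1113 1105 1102 1103 1099 1101 1103 1104 1196 1191 1195 1192 1194
 1192 1195 1194 1194 1187 1195]
191 [1179 1118 1109 1104 1101 1099 1101 1099 1109 1191 1189 1187 1194 1189
 1189 1187 1188 1190 1191 1191]
192 [1174 1114 1110 1108 1103 1108 1106 1106 1110    0 1190 1188 1187 1184
 1187 1185 1186 1182 1183 1186]
193 [1175 1115 1110 1111 1110 1105 1108 1105 1109 1115 1187 1182 1180 1183
 1182 1179 1179 1184 1180 1183]
```

View pics/f3.png

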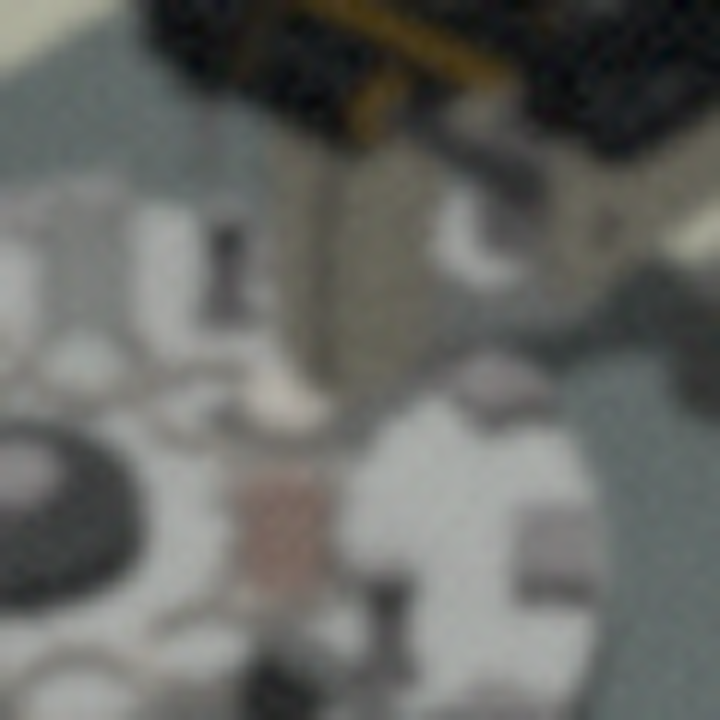

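Run:
```python
from model import *
print(atdepth("side",[(347.5,183.5),(353,189.5),(360.5,184.)],[982,978,969]).round(1))
```

```text
[[ 541.   -90.2  178. ]
 [ 540.5 -109.2  168.4]
 [ 554.4 -121.8  184.5]]
```

Run:
```python
from model import *
s=state();q=s["tcp_rot"];M=R.from_quat(q[[1,2,3,0]]).as_matrix();p=s["ee_pos"]
for z in(142,165,170,175,180):
    P=[[*(p+M@np.array([sx,0,dz]))[:2],z] for sx,dz in((17.5,7.5),(-17.5,7.5),(-17.5,-7.5))]
    print(z,proj("side",P).round(1).tolist())
    P=[[*(p+M@np.array([sx,0,dz]))[:2],z] for sx,dz in((11,7.5),(-11,7.5),(-11,-7.5))]
    print(z,proj("side",P).round(1).tolist())
```

```text
142 [[346.3, 193.3], [356.2, 199.2], [360.0, 196.6]]
142 [[348.1, 194.4], [354.3, 198.1], [358.1, 195.5]]
165 [[346.5, 186.5], [356.5, 192.3], [360.4, 189.7]]
165 [[348.3, 187.5], [354.6, 191.2], [358.5, 188.6]]
170 [[346.6, 184.9], [356.6, 190.8], [360.5, 188.2]]
170 [[348.4, 186.0], [354.7, 189.7], [358.6, 187.1]]
175 [[346.6, 183.4], [356.7, 189.2], [360.6, 186.6]]
175 [[348.4, 184.5], [354.8, 188.1], [358.7, 185.6]]
180 [[346.7, 181.9], [356.7, 187.7], [360.7, 185.1]]
180 [[348.5, 182.9], [354.8, 186.6], [358.8, 184.0]]
```

carry_out:
  steps:
    - {"tx":0,"ty":1.3,"tz":0,"rx":0,"ry":0,"rz":0,"hand":0.0}
    - {"tx":0,"ty":1.3,"tz":0,"rx":0,"ry":0,"rz":0,"hand":0.0}
    - {"tx":0,"ty":1.3,"tz":0,"rx":0,"ry":0,"rz":0,"hand":0.0}
    - {"tx":0,"ty":1.0,"tz":0,"rx":0,"ry":0,"rz":0,"hand":0.0}
    - {"tx":0,"ty":0,"tz":0,"rx":0,"ry":0,"rz":0,"hand":0.0}
    - {"tx":0,"ty":0,"tz":0,"rx":0,"ry":0,"rz":0,"hand":0.0}
    - {"tx":0,"ty":0,"tz":0,"rx":0,"ry":0,"rz":0,"hand":0.0}

```text
t: 3.9
ee_pos: [549.8, -103.7, 110.5]
tcp_rot: [-0.514, 0.515, 0.485, -0.485]
wrist_force: [0.5, 0.0, 0.9]
gripper_width: 0.002
```

```bash
cat > look.py <<'E'
from model import *
import sys
tag=sys.argv[1]
s=state();q=s["tcp_rot"];M=R.from_quat(q[[1,2,3,0]]).as_matrix();p=s["ee_pos"]
d=(p-[584,25,0]);a=-.06;c,sn=np.cos(a),np.sin(a)
print("t",s["t"],"ee",p.round(1),"stand",round(c*d[0]+sn*d[1],1),round(-sn*d[0]+c*d[1],1),"F",s["wrist_force"].round(1),"toolx",M[:,0].round(3),M[:,1].round(3))
i,dd=grab_frame("side");np.save(f"side{tag}.npy",dd);cv2.imwrite(f"pics/side{tag}.png",i[:,:,::-1])
crop("side",305,150,385,240,8,f"side{tag}c.png",i)
if len(sys.argv)>2:
    i,dd=grab_frame("top");np.save(f"top{tag}.npy",dd);cv2.imwrite(f"pics/top{tag}.png",i[:,:,::-1])
    crop("top",225,75,385,245,4.5,f"top{tag}c.png",i)
E
python3 look.py A
```

```text
t 3.9 ee [ 549.8 -103.7  110.5] stand -26.5 -130.6 F [0.5 0.  0.9] toolx [ 0.06   0.998 -0.   ] [ 0.001 -0.    -1.   ]
```

View pics/sideAc.png

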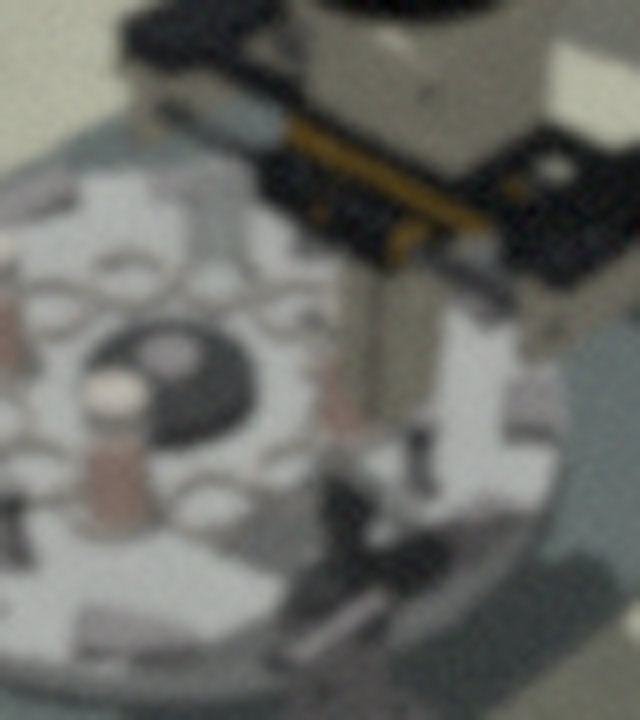

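carry_out:
  steps:
    - {"tx":0,"ty":1.0,"tz":0,"rx":0,"ry":0,"rz":0,"hand":0.0}
    - {"tx":0,"ty":1.0,"tz":0,"rx":0,"ry":0,"rz":0,"hand":0.0}
    - {"tx":0,"ty":1.0,"tz":0,"rx":0,"ry":0,"rz":0,"hand":0.0}
    - {"tx":0,"ty":0.8,"tz":0,"rx":0,"ry":0,"rz":0,"hand":0.0}
    - {"tx":0,"ty":0,"tz":0,"rx":0,"ry":0,"rz":0,"hand":0.0}
    - {"tx":0,"ty":0,"tz":0,"rx":0,"ry":0,"rz":0,"hand":0.0}
    - {"tx":0,"ty":0,"tz":0,"rx":0,"ry":0,"rz":0,"hand":0.0}

```text
t: 4.53
ee_pos: [549.4, -103.6, 71.8]
tcp_rot: [0.515, -0.515, -0.485, 0.485]
wrist_force: [-0.5, -0.3, -0.8]
gripper_width: 0.005
```

```bash
python3 look.py B 1
```

```text
t 4.5333 ee [ 549.4 -103.6   71.8] stand -26.8 -130.5 F [-0.5 -0.3 -0.8] toolx [0.06  0.998 0.   ] [-0.  0. -1.]
```

View pics/sideBc.png

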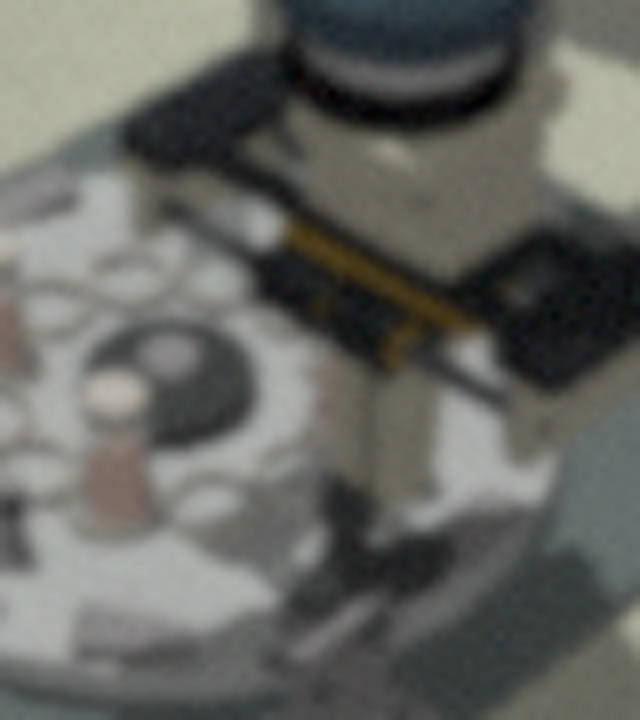

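View pics/topBc.png

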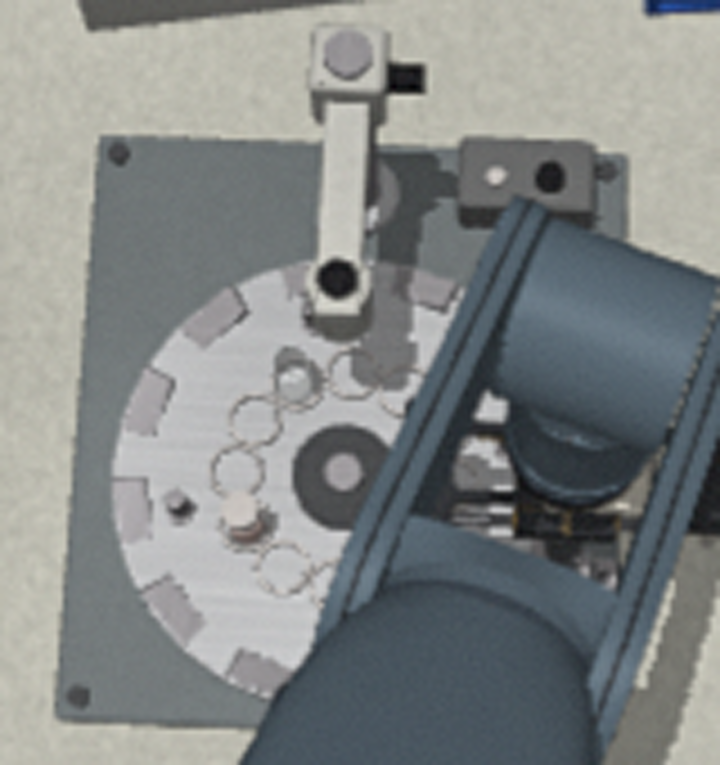

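carry_out:
  steps:
    - {"tx":0.06,"ty":0,"tz":0.46,"rx":0,"ry":0,"rz":0,"hand":0.0}
    - {"tx":0.06,"ty":0,"tz":0.46,"rx":0,"ry":0,"rz":0,"hand":0.0}
    - {"tx":0.06,"ty":0,"tz":0.46,"rx":0,"ry":0,"rz":0,"hand":0.0}
    - {"tx":0.06,"ty":0,"tz":0.46,"rx":0,"ry":0,"rz":0,"hand":0.0}
    - {"tx":0.06,"ty":0,"tz":0.46,"rx":0,"ry":0,"rz":0,"hand":0.0}
    - {"tx":0,"ty":-0.06,"tz":0.5,"rx":0,"ry":0,"rz":0,"hand":0.0}
    - {"tx":0,"ty":-0.06,"tz":0.5,"rx":0,"ry":0,"rz":0,"hand":0.0}
    - {"tx":0,"ty":0,"tz":0,"rx":0,"ry":0,"rz":0,"hand":0.0}
    - {"tx":0,"ty":0,"tz":0,"rx":0,"ry":0,"rz":0,"hand":0.0}

```text
t: 5.38
ee_pos: [516.2, -98.5, 73.2]
tcp_rot: [0.515, -0.515, -0.485, 0.485]
wrist_force: [-0.4, -0.0, -0.2]
gripper_width: 0.007
```

```bash
python3 look.py C
```

```text
t 5.3833 ee [516.2 -98.5  73.2] stand -60.3 -127.4 F [-0.4 -0.  -0.2] toolx [0.06  0.998 0.   ] [-0.  0. -1.]
```

View pics/sideCc.png

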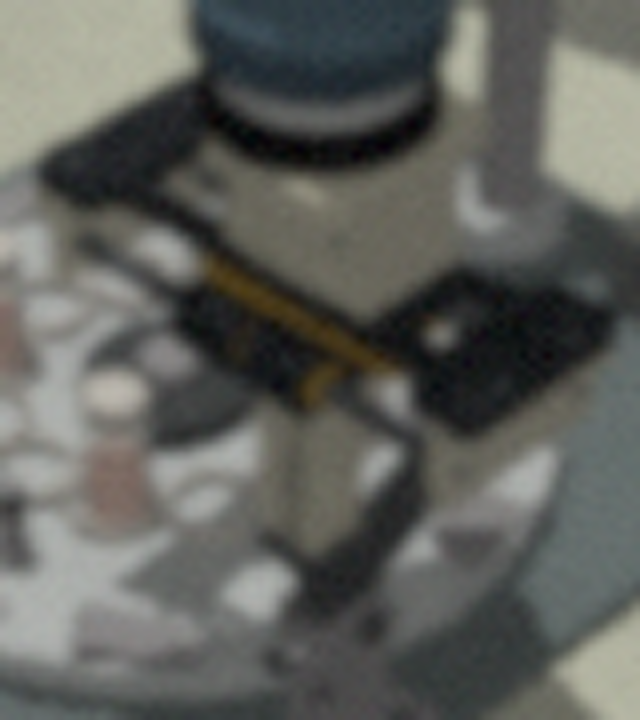

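carry_out:
  steps:
    - {"tx":0,"ty":0.12,"tz":0.5,"rx":0,"ry":0,"rz":0,"hand":0.0}
    - {"tx":0,"ty":0.12,"tz":0.5,"rx":0,"ry":0,"rz":0,"hand":0.0}
    - {"tx":0,"ty":0.21,"tz":0.31,"rx":0,"ry":0,"rz":0,"hand":0.0}
    - {"tx":0,"ty":0.21,"tz":0.31,"rx":0,"ry":0,"rz":0,"hand":0.0}
    - {"tx":0,"ty":0.21,"tz":0.31,"rx":0,"ry":0,"rz":0,"hand":0.0}
    - {"tx":0,"ty":0.37,"tz":0.2,"rx":0,"ry":0,"rz":0,"hand":0.0}
    - {"tx":0,"ty":0.37,"tz":0.2,"rx":0,"ry":0,"rz":0,"hand":0.0}
    - {"tx":0,"ty":0,"tz":0,"rx":0,"ry":0,"rz":0,"hand":0.0}
    - {"tx":0,"ty":0,"tz":0,"rx":0,"ry":0,"rz":0,"hand":0.0}

```text
t: 6.18
ee_pos: [492.9, -97.1, 56.6]
tcp_rot: [0.515, -0.514, -0.485, 0.485]
wrist_force: [-0.3, 0.2, 0.1]
gripper_width: 0.004
```

```bash
python3 look.py D
```

```text
t 6.1833 ee [492.9 -97.1  56.6] stand -83.6 -127.3 F [-0.3  0.2  0.1] toolx [0.06  0.998 0.   ] [-0.001  0.    -1.   ]
```

View pics/sideDc.png

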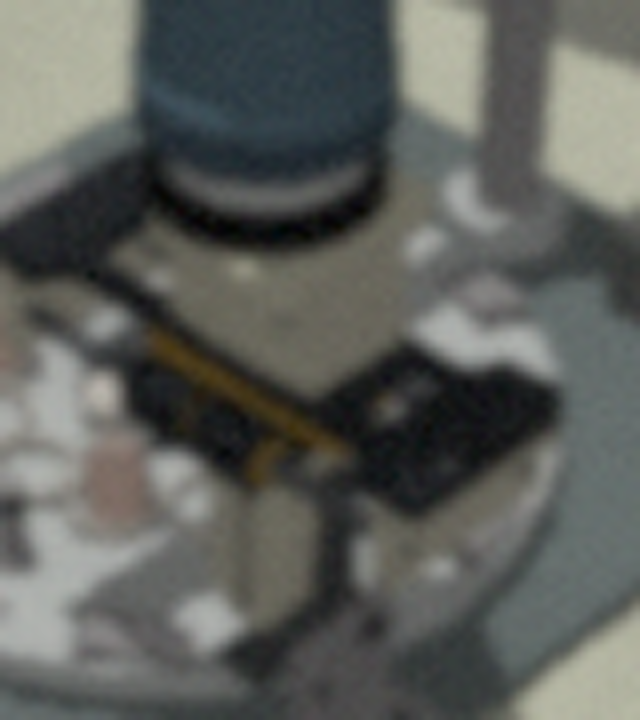

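carry_out:
  steps:
    - {"tx":0,"ty":0.3,"tz":0.05,"rx":0,"ry":0,"rz":0,"hand":0.0}
    - {"tx":0,"ty":0.3,"tz":0.05,"rx":0,"ry":0,"rz":0,"hand":0.0}
    - {"tx":0,"ty":0,"tz":0,"rx":0,"ry":0,"rz":0,"hand":0.0}
    - {"tx":0,"ty":0,"tz":0,"rx":0,"ry":0,"rz":0,"hand":0.0}

```text
t: 6.57
ee_pos: [492.1, -97.0, 50.7]
tcp_rot: [0.515, -0.514, -0.485, 0.485]
wrist_force: [0.2, -0.1, 1.0]
gripper_width: 0.005
```

```bash
python3 look.py E 1
```

```text
t 6.5667 ee [492.1 -97.   50.7] stand -84.4 -127.3 F [ 0.2 -0.1  1. ] toolx [0.06  0.998 0.   ] [-0.001  0.    -1.   ]
```

View pics/sideEc.png

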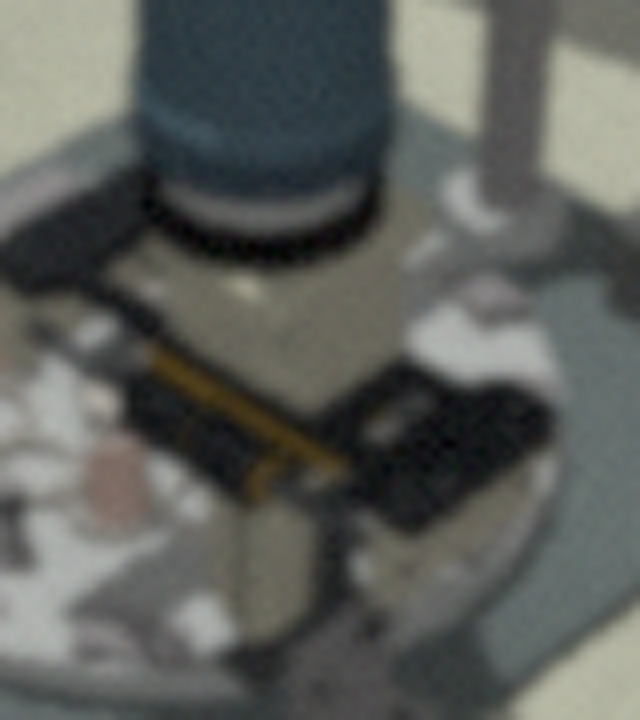

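View pics/topEc.png

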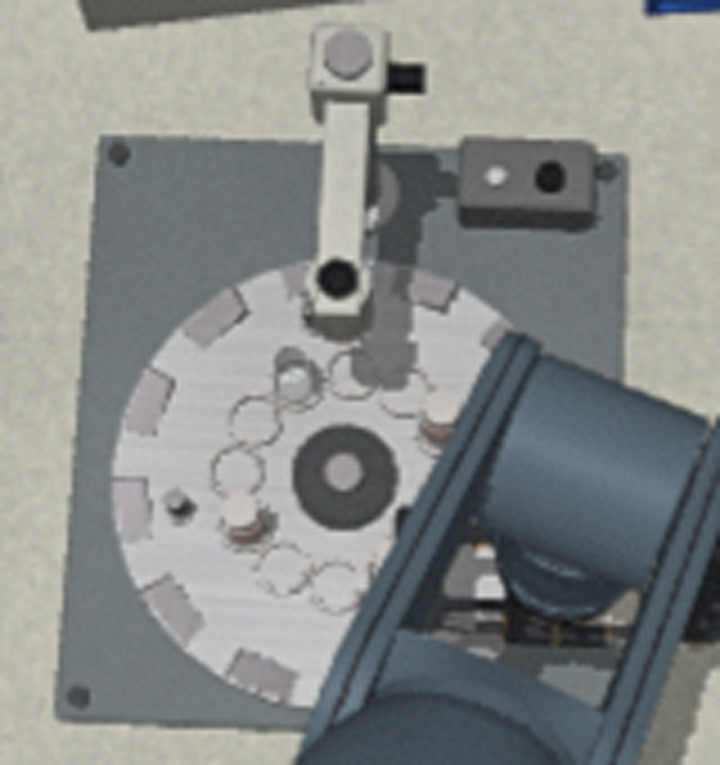

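carry_out:
  steps:
    - {"tx":0,"ty":0.1,"tz":0.4,"rx":0,"ry":0,"rz":0,"hand":0.0}
    - {"tx":0,"ty":0,"tz":0.5,"rx":0,"ry":0,"rz":0,"hand":0.0}
    - {"tx":0,"ty":0,"tz":0.6,"rx":0,"ry":0,"rz":0,"hand":0.0}
    - {"tx":0,"ty":0,"tz":0.8,"rx":0,"ry":0,"rz":0,"hand":0.0}
    - {"tx":0,"ty":0,"tz":1.0,"rx":0,"ry":0,"rz":0,"hand":0.0}
    - {"tx":0,"ty":0,"tz":1.0,"rx":0,"ry":0,"rz":0,"hand":0.0}
    - {"tx":0,"ty":-1.0,"tz":1.0,"rx":0,"ry":0,"rz":0,"hand":0.0}
    - {"tx":0,"ty":-2.0,"tz":1.0,"rx":0,"ry":0,"rz":0,"hand":0.0}
    - {"tx":0,"ty":-2.0,"tz":1.0,"rx":0,"ry":0,"rz":0,"hand":0.0}
    - {"tx":0,"ty":-2.0,"tz":1.0,"rx":0,"ry":0,"rz":0,"hand":0.0}

```text
t: 7.5
ee_pos: [407.7, -91.8, 120.4]
tcp_rot: [0.515, -0.514, -0.485, 0.485]
wrist_force: [-0.7, -0.8, 0.3]
gripper_width: 0.004
```

```bash
python3 look.py F 1
```

```text
t 7.5 ee [407.7 -91.8 120.4] stand -169.0 -127.2 F [-0.7 -0.8  0.3] toolx [0.06  0.998 0.   ] [-0.001  0.    -1.   ]
```

View pics/sideFc.png

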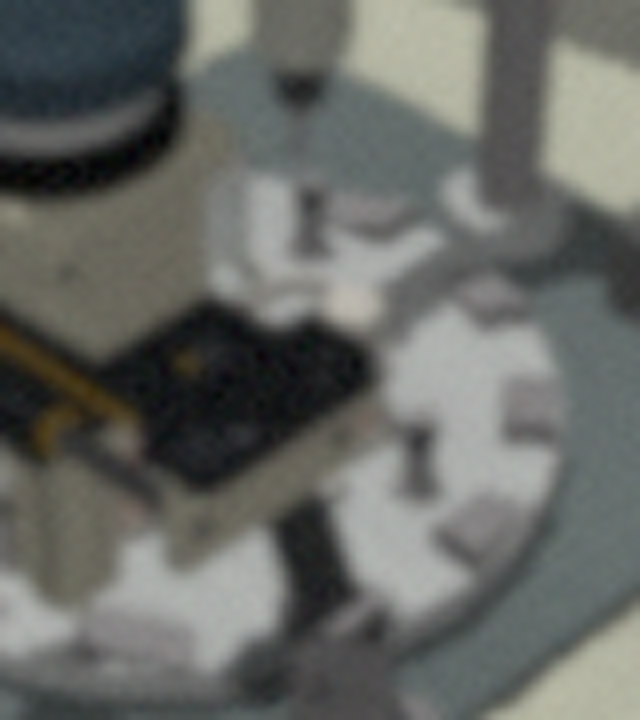

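View pics/topFc.png

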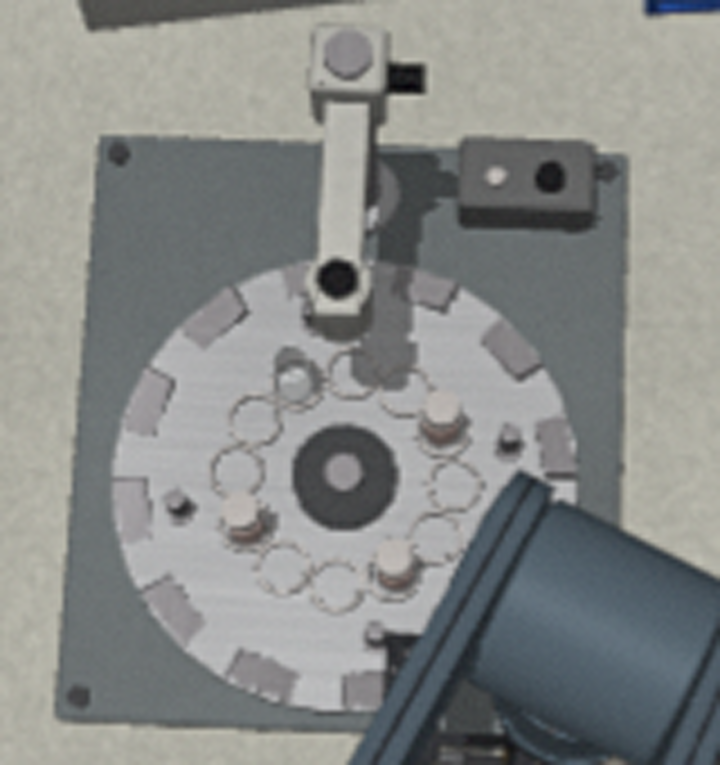

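carry_out:
  steps:
    - {"tx":1.55,"ty":0,"tz":0,"rx":0,"ry":0,"rz":0,"hand":0.0}
    - {"tx":1.55,"ty":0,"tz":0,"rx":0,"ry":0,"rz":0,"hand":0.0}
    - {"tx":1.55,"ty":0,"tz":0,"rx":0,"ry":0,"rz":0,"hand":0.0}
    - {"tx":1.55,"ty":0,"tz":-1.2,"rx":0,"ry":0,"rz":0,"hand":0.0}
    - {"tx":0,"ty":0,"tz":-1.7,"rx":0,"ry":0,"rz":0,"hand":0.0}
    - {"tx":0,"ty":0,"tz":-1.7,"rx":0,"ry":0,"rz":0,"hand":0.0}
    - {"tx":0,"ty":0,"tz":-1.6,"rx":0,"ry":0,"rz":0,"hand":0.0}
    - {"tx":0,"ty":1.2,"tz":0,"rx":0,"ry":0,"rz":0,"hand":0.0}
    - {"tx":0,"ty":1.3,"tz":0,"rx":0,"ry":0,"rz":0,"hand":0.0}
    - {"tx":0,"ty":1.3,"tz":0,"rx":0,"ry":0,"rz":0,"hand":0.0}
    - {"tx":0,"ty":1.3,"tz":0,"rx":0,"ry":0,"rz":0,"hand":0.0}
    - {"tx":0,"ty":0,"tz":0,"rx":0,"ry":0,"rz":0,"hand":0.0}
    - {"tx":0,"ty":0,"tz":0,"rx":0,"ry":0,"rz":0,"hand":0.0}

```text
t: 8.68
ee_pos: [473.9, -33.7, 67.9]
tcp_rot: [0.516, -0.514, -0.484, 0.485]
wrist_force: [0.2, 0.6, 0.2]
gripper_width: 0.004
```

```bash
sed -i 's/305,150,385,240,8/265,150,355,240,8/' look.py; python3 look.py G 1
```

```text
t 8.6833 ee [473.9 -33.7  67.9] stand -106.4 -65.2 F [0.2 0.6 0.2] toolx [0.06  0.998 0.001] [-0.003  0.001 -1.   ]
```

View pics/sideGc.png

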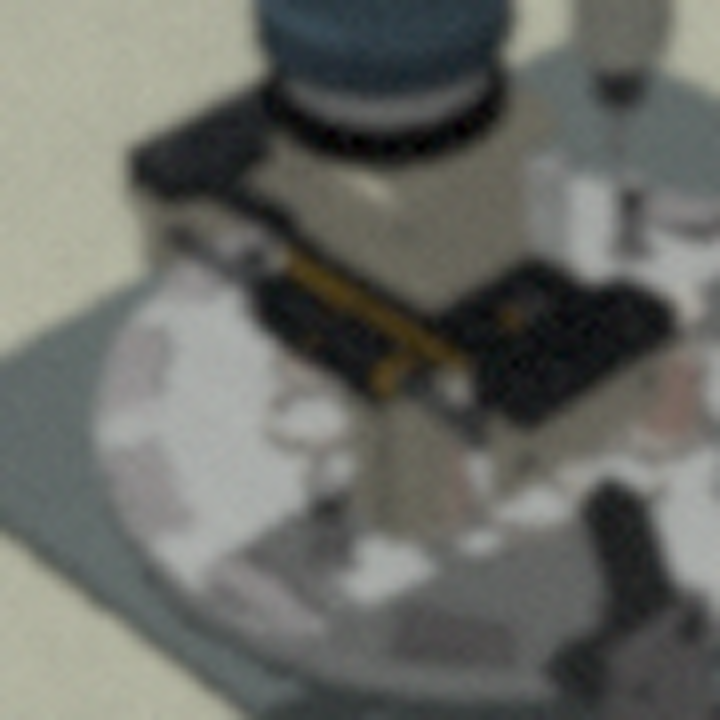

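View pics/topGc.png

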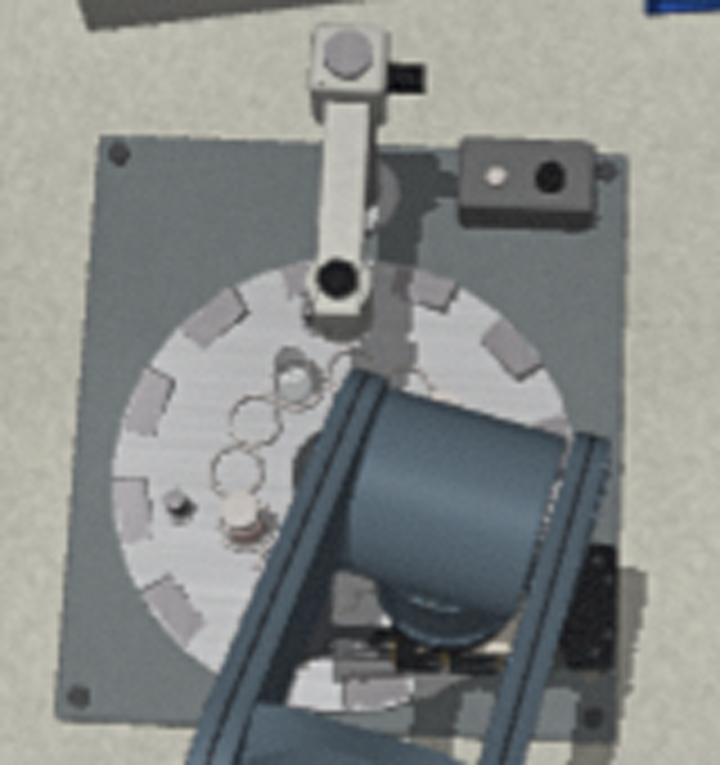

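Run:
```python
from model import *
d=np.load("sideG.npy");A=-.06
def st(P): 
    Q=(P-[584,25,0])@Rz(A);return Q.round(1)
uv=[(340,212),(341,214),(342,218),(344,222),(330,209),(335,207),(340,204),(345,202),(328,208)]
print(st(atdepth("side",uv,[d[v,u] for u,v in uv])))
for v in range(200,222,2):print(v,d[v,322:356:2].astype(int))
```

```text
[[ -79.9 -133.7  117.3]
 [ -83.3 -140.6  116.8]
 [ -81.8 -143.   103.4]
 [ -73.8 -143.1   84. ]
 [-133.8 -151.1  171.6]
 [-118.9 -153.4  170.3]
 [-100.3 -152.4  168. ]
 [  26.5  -53.9   41.1]
 [-141.6 -152.2  180.2]]
200 [ 927  903  897  893  886  888  894  897  907  915  928  938  948 1123
 1118 1124 1156]
202 [ 925  920 1130  895  889  891  895  903  925  932  937  946 1131 1128
 1129 1133 1136]
204 [1074  922  919  898  894  896  904  922  928  934 1143 1133 1137 1130
 1133 1128 1139]
206 [1079 1090  915  903  896  918  922  926  934 1129    0 1130 1125 1129
 1128 1127 1135]
208 [1079 1092 1126  904  909  916  924 1131 1126 1129 1128 1126 1127 1116
 1128 1126 1129]
210 [1085 1099 1122  911  915  921 1117 1108 1108  991  990 1120 1118 1112
 1123 1121 1123]
212 [1089 1097 1104  910 1114 1116 1113 1110  990  988  987  986 1104 1112
 1113 1115 1110]
214 [1096 1097 1103 1115 1109 1104 1110 1095  993  984  981  987  995 1109
 1101 1107 1106]
216 [1092 1103 1100 1092 1089 1088 1090 1094 1103  988  988  993 1001 1100
 1098 1096 1102]
218 [1094 1098 1093 1095 1094 1091 1091 1094 1095 1001  991  998 1005 1011
 1095 1094 1092]
220 [1089 1089 1087 1087 1088 1088 1088 1088 1087 1012 1000 1004 1012 1021
 1086 1083 1087]
```

carry_out:
  steps:
    - {"tx":0,"ty":0.9,"tz":0,"rx":0,"ry":0,"rz":0,"hand":0.0}
    - {"tx":0,"ty":0.9,"tz":0,"rx":0,"ry":0,"rz":0,"hand":0.0}
    - {"tx":0,"ty":0.9,"tz":0,"rx":0,"ry":0,"rz":0,"hand":0.0}
    - {"tx":0.3,"ty":0,"tz":0,"rx":0,"ry":0,"rz":0,"hand":0.0}
    - {"tx":0.3,"ty":0,"tz":0,"rx":0,"ry":0,"rz":0,"hand":0.0}
    - {"tx":0.3,"ty":0,"tz":0,"rx":0,"ry":0,"rz":0,"hand":0.0}
    - {"tx":0.3,"ty":0,"tz":0,"rx":0,"ry":0,"rz":0,"hand":0.0}
    - {"tx":0,"ty":0,"tz":0,"rx":0,"ry":0,"rz":0,"hand":0.0}
    - {"tx":0,"ty":0,"tz":0,"rx":0,"ry":0,"rz":0,"hand":0.0}

```text
t: 9.53
ee_pos: [476.1, -21.8, 42.3]
tcp_rot: [-0.514, 0.515, 0.485, -0.485]
wrist_force: [-0.1, 0.1, -0.4]
gripper_width: 0.006
```

```bash
python3 look.py H
```

```text
t 9.5333 ee [476.1 -21.8  42.3] stand -104.9 -53.2 F [-0.1  0.1 -0.4] toolx [ 0.059  0.998 -0.   ] [ 0.001 -0.    -1.   ]
```

View pics/sideHc.png

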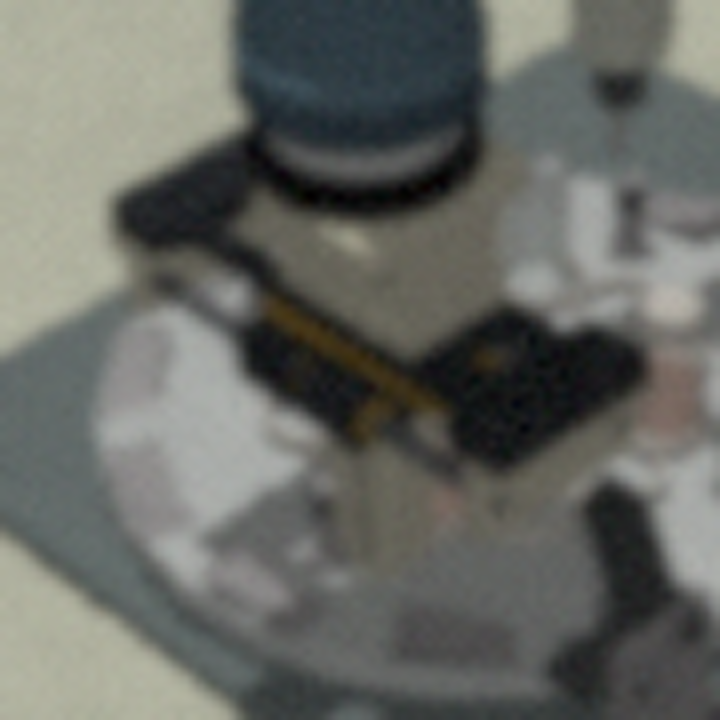

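carry_out:
  steps:
    - {"tx":0.41,"ty":0,"tz":0,"rx":0,"ry":0,"rz":0,"hand":0.0}
    - {"tx":0.41,"ty":0,"tz":0,"rx":0,"ry":0,"rz":0,"hand":0.0}
    - {"tx":0.41,"ty":0,"tz":0,"rx":0,"ry":0,"rz":0,"hand":0.0}
    - {"tx":0.41,"ty":0,"tz":0,"rx":0,"ry":0,"rz":0,"hand":0.0}
    - {"tx":0.41,"ty":0,"tz":0,"rx":0,"ry":0,"rz":0,"hand":0.0}
    - {"tx":0.41,"ty":0,"tz":0,"rx":0,"ry":0,"rz":0,"hand":0.0}
    - {"tx":0.41,"ty":0,"tz":0,"rx":0,"ry":0,"rz":0,"hand":0.0}
    - {"tx":0.41,"ty":0,"tz":0,"rx":0,"ry":0,"rz":0,"hand":0.0}
    - {"tx":0.41,"ty":0,"tz":0,"rx":0,"ry":0,"rz":0,"hand":0.0}
    - {"tx":0.41,"ty":0,"tz":0,"rx":0,"ry":0,"rz":0,"hand":0.0}
    - {"tx":0.4,"ty":0,"tz":0,"rx":0,"ry":0,"rz":0,"hand":0.0}
    - {"tx":0.4,"ty":0,"tz":0,"rx":0,"ry":0,"rz":0,"hand":0.0}
    - {"tx":0,"ty":0,"tz":0,"rx":0,"ry":0,"rz":0,"hand":0.0}
    - {"tx":0,"ty":0,"tz":0,"rx":0,"ry":0,"rz":0,"hand":0.0}

```text
t: 10.75
ee_pos: [479.0, 27.3, 42.1]
tcp_rot: [-0.515, 0.515, 0.485, -0.485]
wrist_force: [0.3, -0.3, 0.9]
gripper_width: 0.003
```

```bash
python3 look.py I 1
python3 - <<'E'
from h import *
crop("side",240,100,430,270,4,"sideI4.png",cv2.imread("pics/sideI.png")[:,:,::-1])
E
```

```text
t 10.75 ee [479.   27.3  42.1] stand -104.9 -4.0 F [ 0.3 -0.3  0.9] toolx [0.059 0.998 0.   ] [ 0.001  0.    -1.   ]
```

View pics/sideI4.png

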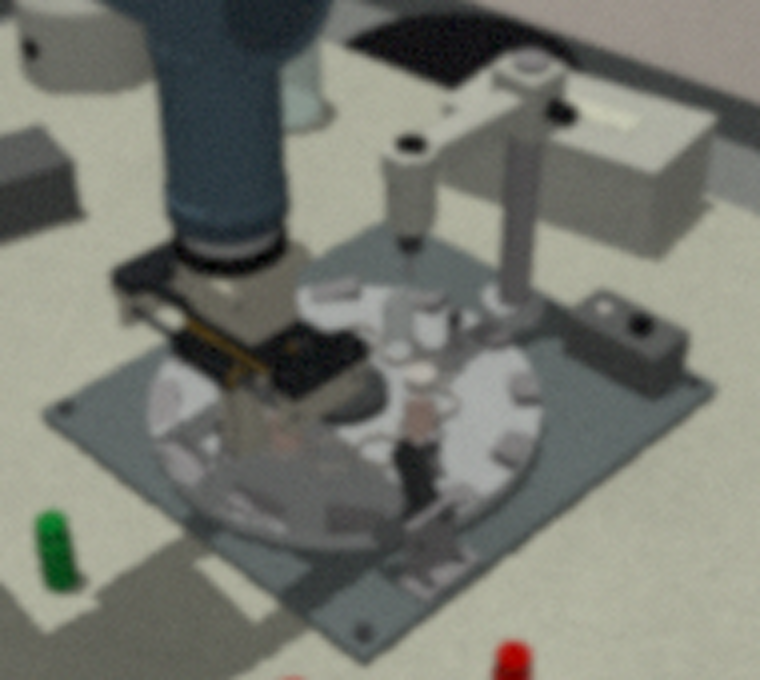

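View pics/topIc.png

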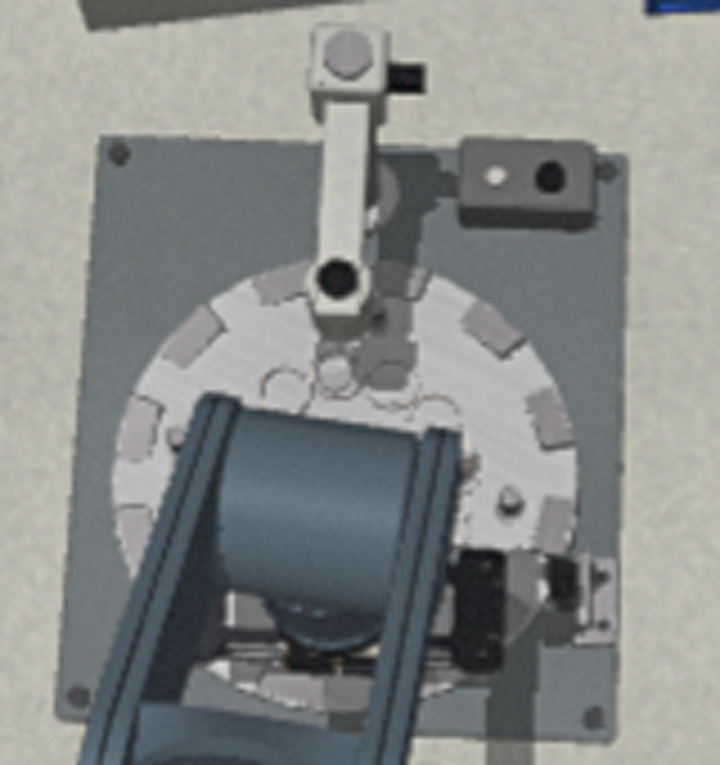

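```bash
cat > ang.py <<'E'
from model import *
import sys
def polar(img,cx=584.5,cy=26,z=44):
    a=np.radians(np.arange(-60,120,.25));r=np.arange(126,150,1.)
    A,Rr=np.meshgrid(a,r,indexing="ij")
    P=np.stack([cx+Rr*np.cos(A),cy+Rr*np.sin(A),np.full(A.shape,z)],-1).reshape(-1,3)
    uv=proj("top",P).astype(np.float32).reshape(*A.shape,2)
    g=cv2.cvtColor(img,cv2.COLOR_BGR2GRAY).astype(np.float32)
    return cv2.remap(g,uv[...,0],uv[...,1],cv2.INTER_LINEAR)
p0=polar(cv2.imread("pics/top0.png"));p1=polar(cv2.imread(f"pics/top{sys.argv[1]}.png"))
# ignore column shadow/head area: world angles -20..25 
a=np.arange(-60,120,.25)
hi=float(sys.argv[2]) if len(sys.argv)>2 else 75
ok=((a<-28)|(a>22))&(a<hi)&(a>-45)
best=[]
for k in range(-20,160):   # p1(a)=p0(a+k*.25)
    s=np.roll(p0,-k,0);ok2=ok&np.roll(ok|((a>-58)&((a<-28)|(a>22))&(a<115)),-k)
    x=s[ok2]-s[ok2].mean();y=p1[ok2]-p1[ok2].mean();best.append(((x*y).sum()/np.sqrt((x*x).sum()*(y*y).sum()),k*.25))
best.sort(reverse=True);print(best[:6])
E
python3 ang.py I; python3 ang.py F; python3 ang.py I 45
```

```text
[(np.float32(0.9315854), 22.0), (np.float32(0.92510813), 22.25), (np.float32(0.923318), 21.75), (np.float32(0.9043351), 22.5), (np.float32(0.90162987), 21.5), (np.float32(0.87153715), 22.75)]
[(np.float32(0.99844605), 0.0), (np.float32(0.98885584), -0.25), (np.float32(0.9884171), 0.25), (np.float32(0.96206915), -0.5), (np.float32(0.9613162), 0.5), (np.float32(0.92164254), -0.75)]
[(np.float32(0.9562633), 21.75), (np.float32(0.95550823), 22.0), (np.float32(0.9418999), 21.5), (np.float32(0.9396597), 22.25), (np.float32(0.91386336), 21.25), (np.float32(0.9100874), 22.5)]
```

```bash
cat > abs.py <<'E'
from model import *
def rect(n,img,x,y,z):
    X,Y=np.meshgrid(x,y,indexing="ij")
    uv=proj(n,np.stack([X,Y,np.full(X.shape,float(z))],-1).reshape(-1,3)).astype(np.float32).reshape(*X.shape,2)
    g=cv2.GaussianBlur(cv2.cvtColor(img,cv2.COLOR_BGR2GRAY).astype(np.float32),(0,0),.8)
    return cv2.remap(g,uv[...,0],uv[...,1],cv2.INTER_CUBIC)
A=-.06
def edge(n,img,horiz,at,lo,hi):
    # stand coords; edge along x at y=at (horiz) or along y at x=at
    s=np.arange(lo,hi,4.);o=np.arange(-14,14,.5)
    S,O=np.meshgrid(s,o,indexing="ij")
    sx,sy=(S,at+O) if horiz else (at+O,S)
    P=np.stack([sx,sy,np.full(S.shape,12.)],-1).reshape(-1,3)@Rz(A).T+[584.5,26,0]
    uv=proj(n,P).astype(np.float32).reshape(*S.shape,2)
    g=cv2.GaussianBlur(cv2.cvtColor(img,cv2.COLOR_BGR2GRAY).astype(np.float32),(0,0),.8)
    v=cv2.remap(g,uv[...,0],uv[...,1],cv2.INTER_CUBIC)
    d=np.abs(np.gradient(v,axis=1));k=d.argmax(1)
    e=np.array([np.sum(o[max(j-3,0):j+4]*d[i,max(j-3,0):j+4])/np.sum(d[i,max(j-3,0):j+4]) for i,j in enumerate(k)])
    # robust line
    m=np.ones(len(s),bool)
    for _ in range(5):
        c=np.polyfit(s[m],e[m],1);r=e-np.polyval(c,s);m=np.abs(r)<max(1.,2*np.median(np.abs(r[m])))
    return c.round(4),m.sum(),len(s),round(float(np.polyval(c,(lo+hi)/2)),2)
for n in("top","side"):
    img=cv2.imread(f"pics/{n}0.png")
    print(n,"y=+180",edge(n,img,1,180,-140,220));print(n,"y=-180",edge(n,img,1,-180,-140,220))
    print(n,"x=-160",edge(n,img,0,-160,-160,160));print(n,"x=+240",edge(n,img,0,240,-160,160))
img=cv2.imread("pics/top0.png")
a=np.arange(0,360,.25);r=np.arange(131,146,1.)
Ag,Rg=np.meshgrid(np.radians(a),r,indexing="ij")
P=np.stack([Rg*np.cos(Ag),Rg*np.sin(Ag),np.full(Ag.shape,44.)],-1).reshape(-1,3)@Rz(A).T+[584.5,26,0]
uv=proj("top",P).astype(np.float32).reshape(*Ag.shape,2)
g=cv2.cvtColor(img,cv2.COLOR_BGR2GRAY).astype(np.float32)
v=cv2.remap(g,uv[...,0],uv[...,1],cv2.INTER_CUBIC).mean(1)
d=cv2.GaussianBlur(v.reshape(-1,1),(1,9),1.5).ravel();d=np.gradient(d)
for k in range(12):
    for nm,c in(("steep",3.17),("slope end",20.17)):
        w=(np.arange(-6*4,6*4+1)+int((c+30*k)*4))%1440
        dd=-d[w] if nm=="steep" else d[w]
        j=dd.argmax();print(k,nm,round(a[w][j]-30*k-c,2),round(float(dd[j]),1),end=" | ")
    print()
E
python3 abs.py
```

```text
top y=+180 (array([-0.002 ,  1.3397]), np.int64(82), 90, 1.26)
top y=-180 (array([0.0013, 1.0217]), np.int64(68), 90, 1.08)
top x=-160 (array([ 0.0019, -0.6946]), np.int64(65), 80, -0.69)
top x=+240 (array([-0.0292,  2.7172]), np.int64(41), 80, 2.72)
side y=+180 (array([-0.0031,  0.4539]), np.int64(69), 90, 0.33)
side y=-180 (array([ 2.5000e-03, -4.1987e+00]), np.int64(53), 90, -4.1)
side x=-160 (array([-2.4000e-03, -5.0196e+00]), np.int64(54), 80, -5.02)
side x=+240 (array([ 0.0278, -3.5776]), np.int64(41), 80, -3.58)
0 steep -2.42 8.8 | 0 slope end -0.42 4.4 | 
1 steep -1.17 9.6 | 1 slope end 0.33 5.0 | 
2 steep -1.42 8.1 | 2 slope end 0.08 4.4 | 
3 steep -1.17 7.5 | 3 slope end -0.42 3.1 | 
4 steep -1.92 8.5 | 4 slope end -0.67 5.3 | 
5 steep -1.92 8.5 | 5 slope end -1.17 6.5 | 
6 steep -1.67 11.3 | 6 slope end -1.42 6.3 | 
7 steep -1.67 10.5 | 7 slope end -1.67 5.8 | 
8 steep -1.67 12.8 | 8 slope end -5.67 2.8 | 
9 steep -1.42 3.6 | 9 slope end -1.17 5.1 | 
10 steep -1.17 12.9 | 10 slope end -0.67 5.4 | 
11 steep -1.17 11.0 | 11 slope end 5.83 7.0 |
```

carry_out:
  steps:
    - {"tx":0.3,"ty":0,"tz":0,"rx":0,"ry":0,"rz":0,"hand":0.0}
    - {"tx":0.3,"ty":0,"tz":0,"rx":0,"ry":0,"rz":0,"hand":0.0}
    - {"tx":0.3,"ty":0,"tz":0,"rx":0,"ry":0,"rz":0,"hand":0.0}
    - {"tx":0.2,"ty":0,"tz":0,"rx":0,"ry":0,"rz":0,"hand":0.0}
    - {"tx":0.1,"ty":0,"tz":0,"rx":0,"ry":0,"rz":0,"hand":0.0}
    - {"tx":0,"ty":0,"tz":0,"rx":0,"ry":0,"rz":0,"hand":0.0}
    - {"tx":0,"ty":0,"tz":0,"rx":0,"ry":0,"rz":0,"hand":0.0}
    - {"tx":0,"ty":0,"tz":0,"rx":0,"ry":0,"rz":0,"hand":0.0}

```text
t: 11.52
ee_pos: [479.1, 39.1, 41.9]
tcp_rot: [0.515, -0.514, -0.485, 0.485]
wrist_force: [-0.4, -1.1, -1.1]
gripper_width: 0.004
```

```bash
python3 look.py J 1; python3 ang.py J; python3 ang.py J 45
```

```text
t 11.5167 ee [479.1  39.1  41.9] stand -105.6 7.8 F [-0.4 -1.1 -1.1] toolx [0.06  0.998 0.   ] [-0.001  0.    -1.   ]
[(np.float32(0.94231945), -2.75), (np.float32(0.93595564), -2.5), (np.float32(0.93362695), -3.0), (np.float32(0.91787785), 27.25), (np.float32(0.91612196), 27.5), (np.float32(0.91499513), -2.25)]
[(np.float32(0.95885706), 27.25), (np.float32(0.9556148), -2.75), (np.float32(0.9546261), 27.0), (np.float32(0.9509535), 27.5), (np.float32(0.9478308), -2.5), (np.float32(0.94769675), -3.0)]
```

View pics/topJc.png

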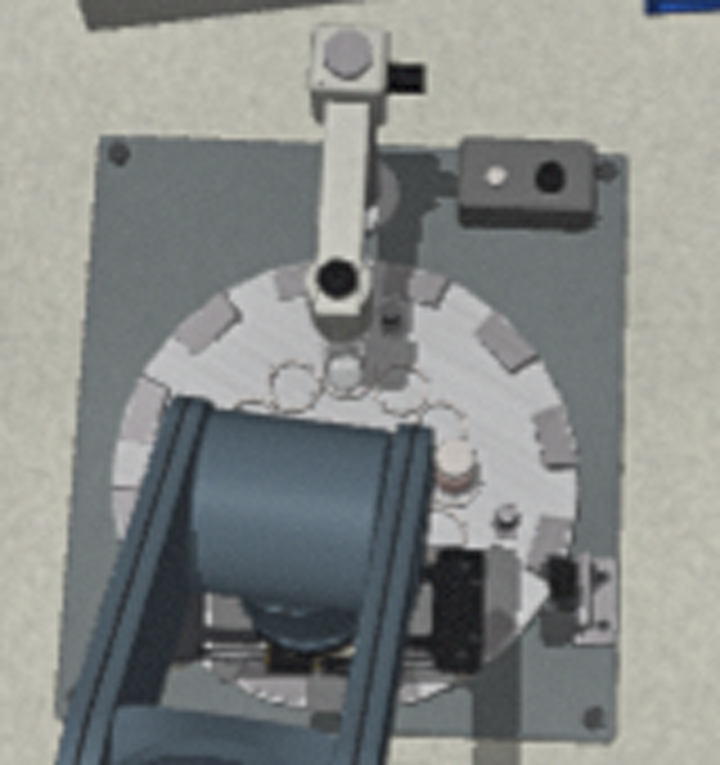

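carry_out:
  steps:
    - {"tx":0.13,"ty":0,"tz":0,"rx":0,"ry":0,"rz":0,"hand":0.0}
    - {"tx":0.12,"ty":0,"tz":0,"rx":0,"ry":0,"rz":0,"hand":0.0}
    - {"tx":0,"ty":0,"tz":0,"rx":0,"ry":0,"rz":0,"hand":0.0}
    - {"tx":0,"ty":0,"tz":0,"rx":0,"ry":0,"rz":0,"hand":0.0}
    - {"tx":0,"ty":0,"tz":0,"rx":0,"ry":0,"rz":0,"hand":0.0}

```text
t: 12.03
ee_pos: [479.6, 41.5, 42.0]
tcp_rot: [0.515, -0.515, -0.485, 0.485]
wrist_force: [0.9, 0.1, -0.3]
gripper_width: 0.004
```

```bash
python3 look.py K 1; python3 ang.py K; python3 ang.py K 45
```

```text
t 12.0333 ee [479.6  41.5  42. ] stand -105.2 10.2 F [ 0.9  0.1 -0.3] toolx [0.06  0.998 0.   ] [-0.  0. -1.]
[(np.float32(0.8714042), -1.5), (np.float32(0.86789197), -1.75), (np.float32(0.86209923), -1.25), (np.float32(0.85237604), -2.0), (np.float32(0.84073794), -1.0), (np.float32(0.8370784), 28.25)]
[(np.float32(0.9380572), -1.5), (np.float32(0.9325768), -1.75), (np.float32(0.9285418), -1.25), (np.float32(0.92134386), 28.0), (np.float32(0.91987944), 28.25), (np.float32(0.91284573), -2.0)]
```

carry_out:
  steps:
    - {"tx":-0.5,"ty":0,"tz":0,"rx":0,"ry":0,"rz":0,"hand":0.0}
    - {"tx":-1.0,"ty":0,"tz":0,"rx":0,"ry":0,"rz":0,"hand":0.0}
    - {"tx":0,"ty":-1.5,"tz":0,"rx":0,"ry":0,"rz":0,"hand":0.0}
    - {"tx":0,"ty":-2.0,"tz":0,"rx":0,"ry":0,"rz":0,"hand":0.0}
    - {"tx":0,"ty":-2.0,"tz":0,"rx":0,"ry":0,"rz":0,"hand":0.0}
    - {"tx":0,"ty":-2.0,"tz":2.0,"rx":0,"ry":0,"rz":0,"hand":0.0}
    - {"tx":0,"ty":0,"tz":2.5,"rx":0,"ry":0,"rz":0,"hand":0.0}
    - {"tx":-1.5,"ty":0,"tz":2.0,"rx":0,"ry":0,"rz":0,"hand":0.0}
    - {"tx":-2.5,"ty":0,"tz":2.0,"rx":0,"ry":0,"rz":0,"hand":0.0}
    - {"tx":-2.5,"ty":0,"tz":1.5,"rx":0,"ry":0,"rz":0,"hand":0.0}
    - {"tx":-2.5,"ty":0,"tz":0,"rx":0,"ry":0,"rz":0,"hand":0.0}
    - {"tx":-2.5,"ty":0,"tz":0,"rx":0,"ry":0,"rz":0,"hand":0.0}
    - {"tx":-1.6,"ty":0,"tz":0,"rx":0,"ry":0,"rz":0,"hand":0.0}
    - {"tx":0,"ty":0,"tz":0,"rx":0,"ry":0,"rz":0,"hand":0.0}

```text
t: 13.3
ee_pos: [371.1, -101.8, 117.3]
tcp_rot: [-0.515, 0.516, 0.484, -0.484]
wrist_force: [0.5, -0.4, 0.8]
gripper_width: 0.002
```

```bash
sed -i 's/265,150,355,240,8/285,130,385,240,7/' look.py; python3 look.py L 1; python3 ang.py L; sed 's/top0.png/topL.png/' abs.py > absL.py; python3 absL.py | tail -12
```

```text
t 13.3 ee [ 371.1 -101.8  117.3] stand -204.9 -139.3 F [ 0.5 -0.4  0.8] toolx [ 0.063  0.998 -0.002] [ 0.001 -0.002 -1.   ]
[(np.float32(0.9338479), -1.5), (np.float32(0.92819554), -1.75), (np.float32(0.9252284), -1.25), (np.float32(0.909166), -2.0), (np.float32(0.903195), -1.0), (np.float32(0.8961481), 28.5)]
0 steep -2.42 8.8 | 0 slope end 1.33 5.7 | 
1 steep 0.33 9.4 | 1 slope end 1.83 5.7 | 
2 steep 0.08 7.9 | 2 slope end 1.33 3.3 | 
3 steep 0.08 10.0 | 3 slope end 1.33 3.5 | 
4 steep -0.67 9.3 | 4 slope end 0.33 6.0 | 
5 steep -0.42 9.6 | 5 slope end 0.08 6.6 | 
6 steep -0.67 9.9 | 6 slope end -0.17 6.5 | 
7 steep -0.42 11.8 | 7 slope end -0.17 1.8 | 
8 steep 0.08 3.5 | 8 slope end 0.08 6.6 | 
9 steep 0.08 12.1 | 9 slope end 0.33 6.0 | 
10 steep 0.33 13.7 | 10 slope end 0.58 6.2 | 
11 steep 0.33 11.9 | 11 slope end 5.83 7.6 |
```

View pics/topLc.png

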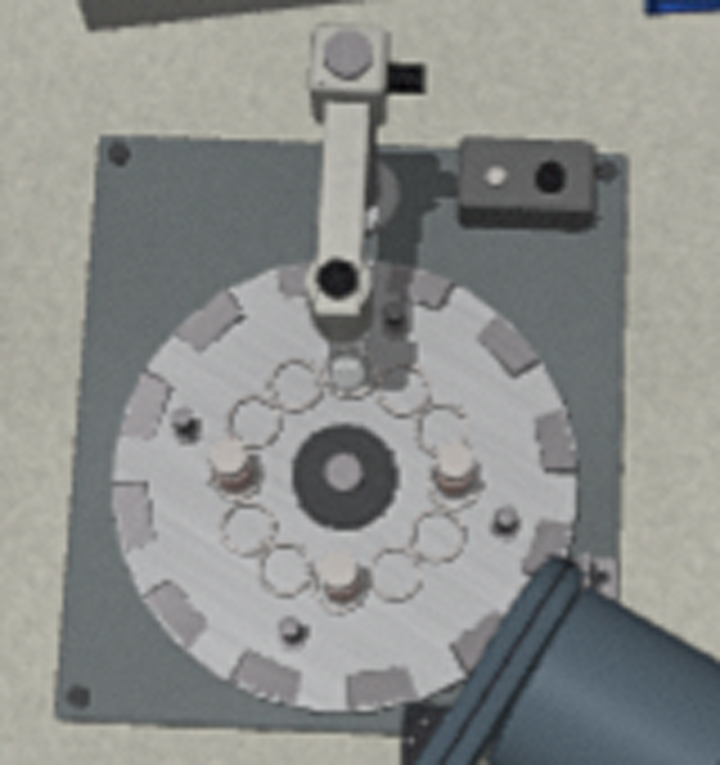

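View pics/sideLc.png

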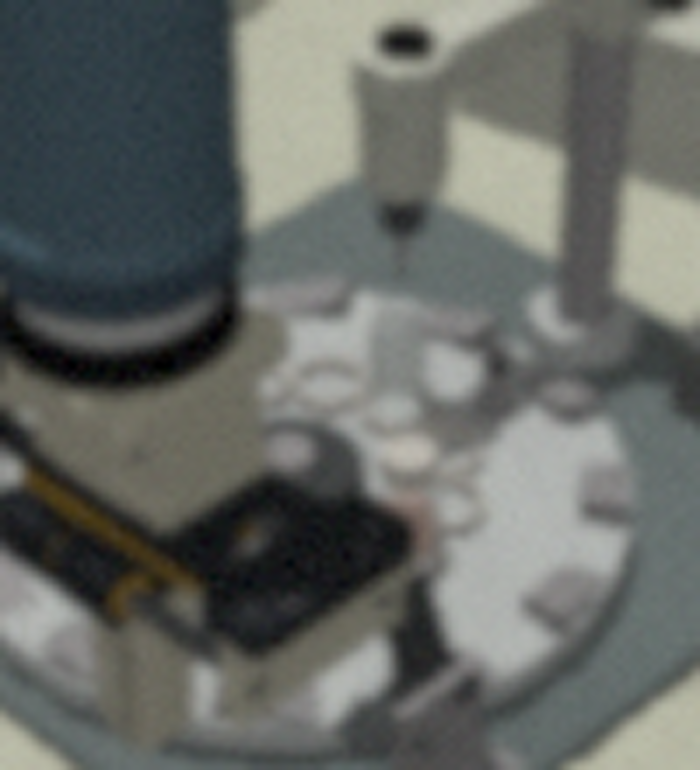

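carry_out:
  steps:
    - {"tx":0,"ty":0.7,"tz":-2.0,"rx":0,"ry":0,"rz":0,"hand":0.0}
    - {"tx":0,"ty":0.7,"tz":-2.0,"rx":0,"ry":0,"rz":0,"hand":0.0}
    - {"tx":0,"ty":0.7,"tz":-2.0,"rx":0,"ry":0,"rz":0,"hand":0.0}
    - {"tx":0,"ty":0.8,"tz":-2.0,"rx":0,"ry":0,"rz":0,"hand":0.0}
    - {"tx":0,"ty":0,"tz":-1.0,"rx":0,"ry":0,"rz":0,"hand":0.0}
    - {"tx":0,"ty":0,"tz":0,"rx":0,"ry":0,"rz":0,"hand":0.0}
    - {"tx":0,"ty":0,"tz":0,"rx":0,"ry":0,"rz":0,"hand":0.0}

```text
t: 13.98
ee_pos: [460.3, -102.9, 87.9]
tcp_rot: [0.515, -0.514, -0.485, 0.485]
wrist_force: [0.8, -0.2, -0.9]
gripper_width: 0.006
```

```bash
python3 look.py M 1
```

```text
t 13.9833 ee [ 460.3 -102.9   87.9] stand -115.8 -135.1 F [ 0.8 -0.2 -0.9] toolx [0.058 0.998 0.   ] [-0.001  0.001 -1.   ]
```

View pics/sideMc.png

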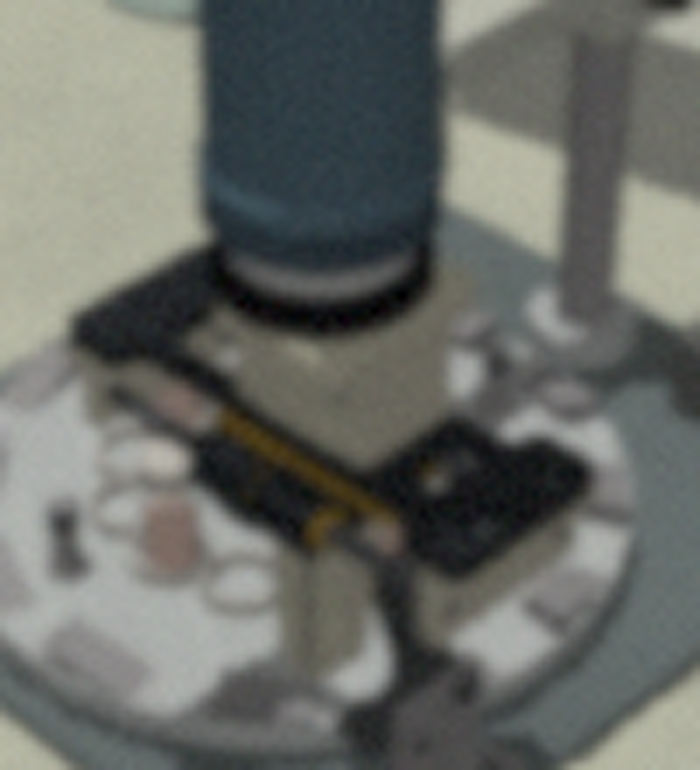

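carry_out:
  steps:
    - {"tx":0,"ty":0,"tz":-0.6,"rx":0,"ry":0,"rz":0,"hand":0.0}
    - {"tx":0,"ty":0,"tz":-0.6,"rx":0,"ry":0,"rz":0,"hand":0.0}
    - {"tx":0,"ty":0,"tz":-0.6,"rx":0,"ry":0,"rz":0,"hand":0.0}
    - {"tx":0,"ty":0,"tz":-0.6,"rx":0,"ry":0,"rz":0,"hand":0.0}
    - {"tx":0,"ty":0,"tz":-0.6,"rx":0,"ry":0,"rz":0,"hand":0.0}
    - {"tx":0,"ty":0,"tz":-0.5,"rx":0,"ry":0,"rz":0,"hand":0.0}
    - {"tx":0,"ty":0,"tz":-0.5,"rx":0,"ry":0,"rz":0,"hand":0.0}
    - {"tx":0,"ty":0,"tz":-0.5,"rx":0,"ry":0,"rz":0,"hand":0.0}
    - {"tx":0,"ty":0,"tz":-0.5,"rx":0,"ry":0,"rz":0,"hand":0.0}
    - {"tx":0,"ty":0,"tz":-0.5,"rx":0,"ry":0,"rz":0,"hand":0.0}
    - {"tx":0,"ty":0,"tz":-0.5,"rx":0,"ry":0,"rz":0,"hand":0.0}
    - {"tx":0,"ty":0,"tz":0,"rx":0,"ry":0,"rz":0,"hand":0.0}

```text
t: 15.08
ee_pos: [521.9, -107.6, 88.0]
tcp_rot: [-0.514, 0.515, 0.485, -0.485]
wrist_force: [-0.2, 0.1, -0.0]
gripper_width: 0.004
```

```bash
python3 look.py N 1
```

```text
t 15.0833 ee [ 521.9 -107.6   88. ] stand -54.1 -136.1 F [-0.2  0.1 -0. ] toolx [ 0.06   0.998 -0.   ] [ 0.001 -0.    -1.   ]
```

View pics/sideNc.png

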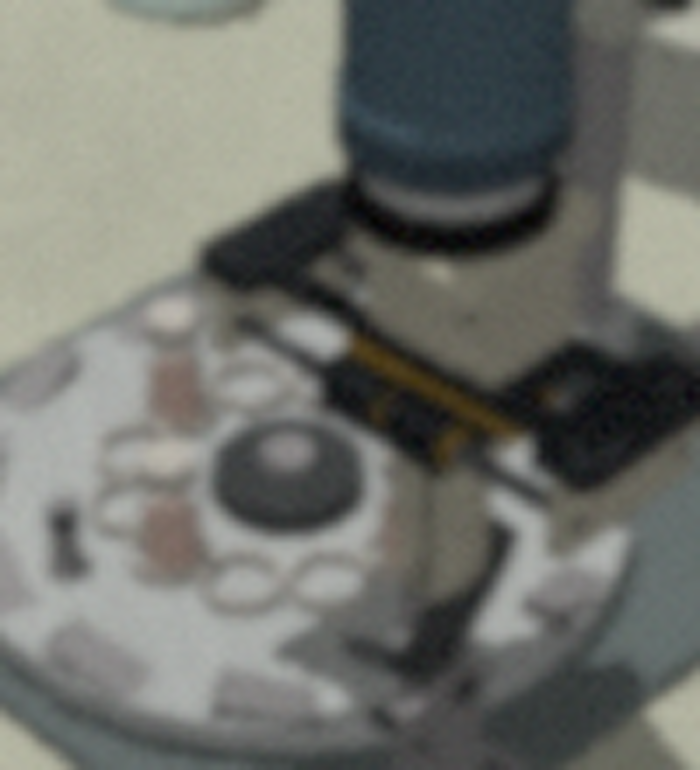

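carry_out:
  steps:
    - {"tx":0,"ty":0,"tz":-0.45,"rx":0,"ry":0,"rz":0,"hand":0.0}
    - {"tx":0,"ty":0,"tz":-0.45,"rx":0,"ry":0,"rz":0,"hand":0.0}
    - {"tx":0,"ty":0,"tz":-0.45,"rx":0,"ry":0,"rz":0,"hand":0.0}
    - {"tx":0,"ty":0,"tz":-0.45,"rx":0,"ry":0,"rz":0,"hand":0.0}
    - {"tx":0,"ty":0,"tz":-0.45,"rx":0,"ry":0,"rz":0,"hand":0.0}
    - {"tx":0,"ty":0,"tz":-0.45,"rx":0,"ry":0,"rz":0,"hand":0.0}
    - {"tx":0,"ty":0,"tz":0,"rx":0,"ry":0,"rz":0,"hand":0.0}
    - {"tx":0,"ty":0,"tz":0,"rx":0,"ry":0,"rz":0,"hand":0.0}

```text
t: 15.85
ee_pos: [547.8, -108.9, 87.8]
tcp_rot: [0.515, -0.515, -0.485, 0.485]
wrist_force: [0.0, -1.0, 0.2]
gripper_width: 0.004
```

```bash
python3 look.py O 1
```

```text
t 15.85 ee [ 547.8 -108.9   87.8] stand -28.1 -135.9 F [ 0.  -1.   0.2] toolx [0.059 0.998 0.   ] [-0.  0. -1.]
```

View pics/sideOc.png

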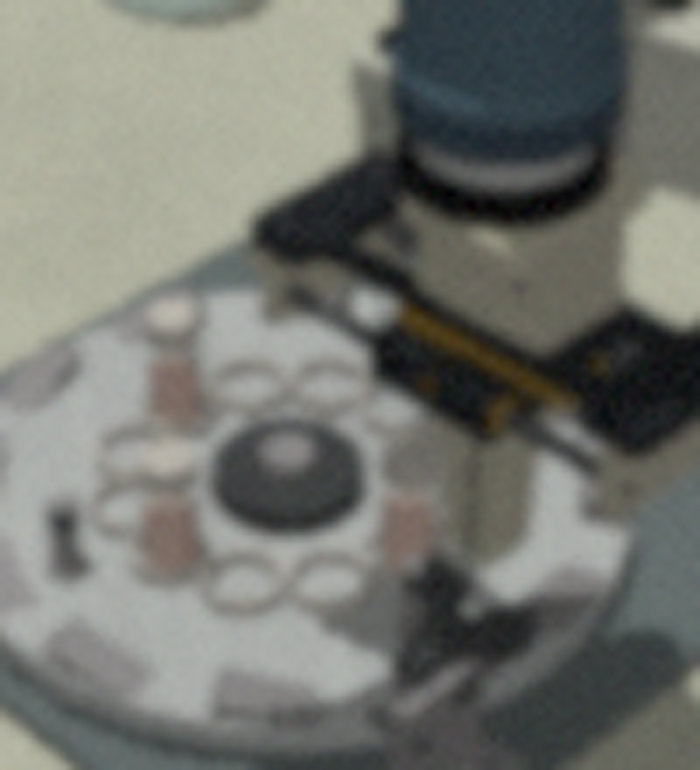

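carry_out:
  steps:
    - {"tx":0,"ty":-1.0,"tz":0,"rx":0,"ry":0,"rz":0,"hand":0.0}
    - {"tx":0,"ty":-2.0,"tz":0,"rx":0,"ry":0,"rz":0,"hand":0.0}
    - {"tx":0,"ty":-2.5,"tz":0,"rx":0,"ry":0,"rz":0,"hand":0.0}
    - {"tx":0,"ty":-2.5,"tz":0,"rx":0,"ry":0,"rz":0,"hand":0.0}
    - {"tx":0,"ty":-2.0,"tz":2.5,"rx":0,"ry":0,"rz":0,"hand":0.0}
    - {"tx":0,"ty":0,"tz":3.0,"rx":0,"ry":0,"rz":0,"hand":0.0}
    - {"tx":0,"ty":0,"tz":3.0,"rx":0,"ry":0,"rz":0,"hand":0.0}
    - {"tx":0,"ty":0,"tz":3.0,"rx":0,"ry":0,"rz":0,"hand":0.0}
    - {"tx":0,"ty":0,"tz":3.0,"rx":0,"ry":0,"rz":0,"hand":0.0}
    - {"tx":2.0,"ty":0,"tz":2.0,"rx":0,"ry":0,"rz":0,"hand":0.0}
    - {"tx":3.0,"ty":0,"tz":0,"rx":0,"ry":0,"rz":0,"hand":0.0}
    - {"tx":3.0,"ty":0,"tz":0,"rx":0,"ry":0,"rz":0,"hand":0.0}
    - {"tx":3.0,"ty":0,"tz":0,"rx":0,"ry":0,"rz":0,"hand":0.0}
    - {"tx":3.0,"ty":0,"tz":0,"rx":0,"ry":0,"rz":0,"hand":0.0}
    - {"tx":3.0,"ty":0,"tz":0,"rx":0,"ry":0,"rz":0,"hand":0.0}
    - {"tx":3.0,"ty":0,"tz":0,"rx":0,"ry":0,"rz":0,"hand":0.0}
    - {"tx":3.0,"ty":0,"tz":0,"rx":0,"ry":0,"rz":0,"hand":0.0}
    - {"tx":3.0,"ty":0,"tz":0,"rx":0,"ry":0,"rz":0,"hand":0.0}
    - {"tx":3.0,"ty":0,"tz":0,"rx":0,"ry":0,"rz":0,"hand":0.0}
    - {"tx":3.0,"ty":0,"tz":0,"rx":0,"ry":0,"rz":0,"hand":0.0}

```text
t: 17.62
ee_pos: [401.8, 221.9, 188.9]
tcp_rot: [-0.514, 0.515, 0.485, -0.485]
wrist_force: [-0.0, -0.0, -0.4]
gripper_width: 0.004
```

```bash
python3 look.py P 1; python3 ang.py P; sed 's/top0.png/topP.png/' abs.py > absL.py; python3 absL.py | tail -12
python3 - <<'E'
from h import *
for k in("0","P"):
    crop("side",320,180,385,250,10,f"pw{k}.png",cv2.imread(f"pics/side{k}.png")[:,:,::-1])
a=np.hstack([cv2.resize(cv2.imread(f"pics/pw{k}.png"),(395,425)) for k in"0P"]);cv2.imwrite("pics/pwcmp.png",a)
E
```

```text
t 17.6167 ee [401.8 221.9 188.9] stand -193.6 185.6 F [-0.  -0.  -0.4] toolx [0.06  0.998 0.   ] [ 0.001  0.    -1.   ]
[(np.float32(0.93366057), -1.5), (np.float32(0.92735523), -1.75), (np.float32(0.9256092), -1.25), (np.float32(0.90770185), -2.0), (np.float32(0.9039612), -1.0), (np.float32(0.89496464), 28.5)]
0 steep -2.42 9.6 | 0 slope end 1.33 5.9 | 
1 steep 0.33 9.9 | 1 slope end 1.83 5.8 | 
2 steep 0.08 8.2 | 2 slope end 1.33 3.5 | 
3 steep 0.08 10.4 | 3 slope end 1.33 3.8 | 
4 steep -0.67 9.7 | 4 slope end 2.33 0.4 | 
5 steep -0.67 2.8 | 5 slope end 0.08 6.9 | 
6 steep -0.67 10.4 | 6 slope end -0.17 6.9 | 
7 steep -0.17 12.4 | 7 slope end -0.17 7.2 | 
8 steep -0.17 14.6 | 8 slope end -5.92 3.2 | 
9 steep 0.08 13.3 | 9 slope end 0.33 6.3 | 
10 steep 0.33 14.7 | 10 slope end 0.58 6.2 | 
11 steep 0.33 12.5 | 11 slope end 5.83 7.7 |
```

View pics/pwcmp.png

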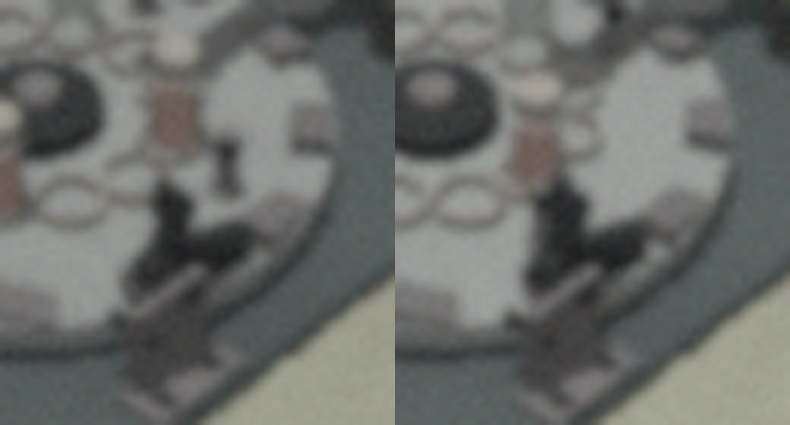

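View pics/topPc.png

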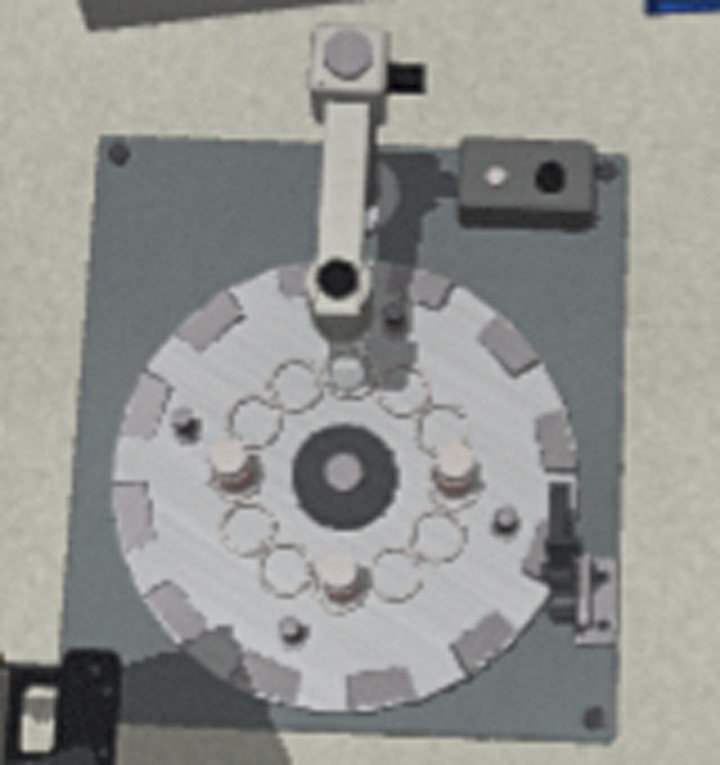

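View pics/topP.png

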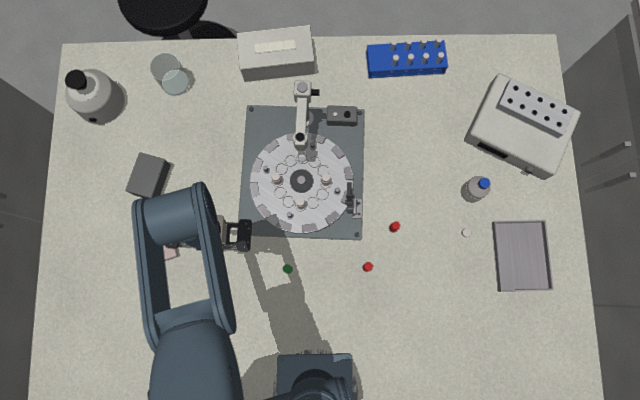

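Run:
```python
from h import *
a=cv2.imread("pics/side0.png",0).astype(np.float32);b=cv2.imread("pics/sideP.png",0).astype(np.float32)
for nm,(x0,y0,x1,y1) in {"tab":(342,208,354,222),"nose":(352,212,366,226),"bracket":(338,226,358,246)}.items():
    r=cv2.matchTemplate(b[y0-3:y1+3,x0-3:x1+3],a[y0:y1,x0:x1],cv2.TM_CCOEFF_NORMED);j=np.unravel_index(r.argmax(),r.shape);print(nm,r.max().round(3),j[1]-3,j[0]-3)
print(finish_job())
```

```text
tab 0.931 -1 0
nose 0.963 0 0
bracket 0.968 0 0
the job is handed in; nothing more can be done
None
```

The job is handed in, and the last pictures show the end state asked for. `finish_job` gave no verdict. The robot's clock stood at about 17.7 s of the 58 s allowed.

**What I did:** I kept the fingers shut throughout.
1. I pushed the pawl's tab to -x and then down, so the pawl was thrown back and stood up by itself.
2. I pushed post 2 clockwise in three slow pushes, measuring the wheel angle from the top camera after each one.
3. I tipped the upright pawl arm to +x so that it dropped, then drew the arm clear.

**Last checks:**
- **Wheel:** it turned about 28.5° back from where it started. The tooth edges put it at about -30.0° ± 0.5° absolute, which is one notch. It did not move when the pawl dropped.
- **Pawl:** in the side view its nose matches the starting picture with no shift and its tab within 1 pixel, so it looks fully home.
- **Vials:** the open vial stands under the nozzle by eye, and all four vials look upright in their sockets. I did not measure the vial's distance from the nozzle axis.
- **Bystanders:** the moves stayed clear of the flask, bottle, cap and tip box. I checked them only by eye, and the flask was partly hidden by the arm in the last picture.
- **Contact:** wrist forces stayed around 1 N at every reading, and the gripper ended well clear of everything.

**What disagreed:**
- **Fingertip height:** in the side view the fingertips stood about 14 mm above the reported TCP, not 17 mm below it. Both cameras agreed with each other on a point of the gripper and on the known 245 mm column. I worked by the camera height, and the contacts came where it said they would.
- **Axle position:** the two cameras differed by about 4 mm on where the axle is, so I used a value between them.

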